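Raise the parts cabinet's sash to its mark and slide the tray in

TASK

Raise the clear sash of the white dust-free cabinet by pushing up under its blue ledge until the red pointer stands within the green mark, and let it stay there. Then slide the grey parts tray that stands in front of the cabinet along the table, without lifting or tipping it, under the sash until it sits square and fully home against the yellow stop bar. Leave the sash at the mark and do not disturb the other things on the table.

Things in the scene. Friction and masses are not known exactly. Their poses are not given: they have to be found in the camera images.
- cabinet: White fixed cabinet, 350 mm wide, 210 high, 190 deep; its two guide posts (26 mm wide, y = +-158 mm, front faces x = -17 mm) and head rail rise to 393 mm. Origin on the table under the middle of the sash pane; +x goes into the cabinet, away from the robot, +y left, z up. Clear opening y -145 to +145 mm. The table is its floor (no step).
- stop (a point): Foot of the middle of the near face of the yellow stop bar inside the cabinet, 65 mm behind the pane's middle plane. The bar is 30 mm high, fixed, spans the opening parallel to the cabinet's y. With the tray home against it, the tray's centre is 15 mm behind the pane and its near side stays out 35 mm in front of the pane, just under the front edge of the blue ledge.
- sash (a joint): Height of the sash above closed, m: 0 closed, 0.17 at the top stop; starts at 0 to 0.015. Counterbalanced: about 2.5 N of friction plus light damping to overcome either way; it stays where it is left. The clear pane is 6 mm thick, centred on the cabinet's x = 0; closed, its lower edge is 10 mm and its upper edge 186 mm above the table.
- ledge_under (a point): Middle of the front lower edge of the sash's blue finger ledge: a level bar 250 mm long (cabinet y -125 to +125 mm), 14 mm thick, 34 mm out in front of the pane (cabinet x -37 to -3 mm). Its flat underside is 125 mm above the table when the sash is closed and rises with it. It may be pushed up anywhere along its length.
- pointer (a point): Tip of the red pointer, a bar 5 mm high at the right-hand end (-y) of the blue ledge, 132 mm above the table when the sash is closed; it rises with the sash.
- mark: Green height mark, a fixed band 18 mm high and 30 mm wide on the front of the right-hand (-y) guide post; origin at the middle of its height, axes parallel to the cabinet's. Its height differs from case to case, 222 to 262 mm above the table. The red pointer is in the mark when its height is within 9 mm of this origin's.
- tray: Grey open parts tray, 100 mm (its x) by 150 mm (its y), 34 mm high, walls 2 mm thick, two dividers parallel to x; 0.13 to 0.25 kg, loose on the table. Origin at the centre of its underside, z up. It stands in front of the cabinet, a long side (-x) facing the robot, roughly parallel to the cabinet's front. (Another such tray at the far back is not meant.)
- side_cutter: Bystander, loose: red-handled side cutter lying on the right, 133x41x13 mm, origin at the centre of its underside.
- fibre_stripper: Bystander, loose: yellow-handled stripping pliers lying on the far right, 155x41x12 mm, origin at the centre of its underside.
- power_meter: Bystander, loose: yellow and black hand-held meter lying on the left, 161x70x32 mm, origin at the centre of its underside.
Mind the look-alikes: they are no part of the job. Several things have the shape of the tray; the one meant has the colours described above.

How it is judged:
On the way, in this order (a step that is already met when the one before it is completed fails the run):
1. the sash stands at rest with its pointer in the green mark, the tray not yet home (z of pointer in the frame of mark between -0.009 and 0.009 m and velocity of joint sash between -0.01 and 0.01 m/s and not (x of tray in the frame of cabinet between 0.009 and 0.03 m and angle between the x axis of tray and the x axis of cabinet, either way round below 0.08 rad and y of tray in the frame of cabinet between -0.075 and 0.075 m and height (world z) of tray below 0.01 m and angle between tray's own z axis and vertical below 0.06 rad)), for 0.3 s.
2. the tray sits square and home against the stop bar, flat on the table (x of tray in the frame of cabinet between 0.009 and 0.03 m and angle between the x axis of tray and the x axis of cabinet, either way round below 0.08 rad and y of tray in the frame of cabinet between -0.075 and 0.075 m and height (world z) of tray below 0.01 m and angle between tray's own z axis and vertical below 0.06 rad), for 0.2 s.
At the end, for the whole second after the job is handed in: The red pointer's height is within 9 mm of the middle of the green mark and the sash is at rest; the tray lies flat and at rest on the table in the opening, its centre within 6 mm of the home position against the stop bar and square to it within 0.08 rad (all of step 2 and z of pointer in the frame of mark between -0.009 and 0.009 m and velocity of joint sash between -0.01 and 0.01 m/s and linear speed of tray below 0.01 m/s); the robot touches nothing.
It fails at once if the tray is lifted more than 30 mm or tipped more than 0.35 rad (height (world z) of tray above 0.03 m or angle between tray's own z axis and vertical above 0.35 rad).
It fails at once if a bystander (side cutter, stripping pliers, meter) is moved more than 30 mm (distance of any of side_cutter, fibre_stripper, power_meter from where it was at the start of the episode above 0.03 m).
It also fails if it takes over 56 s, if anything falls off the work surface, if the arm or the gripper's body presses on something with over 40 N, if the wrist force passes 120 N, or if a joint passes its speed limit or range.

ROBOT

A 7-joint arm with a two-finger parallel gripper is mounted at the origin on a cart in front of the work surface, level with it; the furniture and walls round the work are solid. World frame = base frame: x ahead of the robot, y to its left, z up, the work surface at z = 0. Lengths are in m, angles in rad, forces in N, time in s.
With the tool pointing down it reaches from about 0.35 to 0.9 m from the base axis. Payload 7.2 kg.
Tool frame: the origin (TCP) lies at the very end of the fingers, on their centre line; the grasp point (between the pads) lies 19 mm behind it; z points along the fingers, y is the line along which they close (so a half turn about z gives the same grasp; the last joint's range is limited). The gripper opens to 85 mm and grips with 20 to 120 N. Pads are 22 mm wide; open, the fingers measure 114 mm over their backs; the gripper's body (76 mm by 85 mm) begins 54 mm behind the grasp point. The pads swing forward as they close: fully open they stand 13 mm farther back than shut.
Start: joints at [1.156, 0.411, -0.013, 1.596, 0.006, 1.134, -0.082], TCP at [0.212, -0.588, 0.231] pointing down, gripper open.
Joint ranges: [-2.95, 2.95], [-0.29, 1.99], [-1.47, 1.44], [0.14, 2.54], [-1.03, 4.17], [0.13, 1.85], [-2.86, 2.86]. Speed limits (rad/s): [2.39, 2.39, 3.01, 3.01, 3.14, 3.14, 3.14].

INTERFACE

Orientations are given as a rotation vector (axis times angle).
In Python, from workcell import bot, eyes gives the robot as it stands. The module is installed in compiled form; this text tells all that it offers.
- The arm moves only by the shell command python3 -m pendant 'ROWS'. ROWS is JSON, a list of rows, each an object with "travel": the shift along the tool's x, y, z in mm, a list of three; "turn": the turn, a rotation vector about the tool's x, y, z in rad, a list of three; "claw": the finger opening in mm, from 0 to 85.4. A call has 1 to 10 rows; each row shifts and turns the commanded pose from where the row before left it, along the tool's axes as they then stand; what a row does not reach is not made up. A row lasts 1/12 s, in which the tool goes at most 41.7 mm and 7.16 degrees, less where a joint would pass 70% of its speed; a pose out of reach is approached as far as the arm can. A call with a gripper value outside its range is refused whole. The fingers move at their own pace and stop on an object; the grip force is fixed at half the most. Time passes only in rows, so rows that do not move let the fingers close. It gives the time, the measured TCP pose, the force, the opening and the grip force at its end, in the units of the state.
- bot.get_state(): the state, without advancing time (a new reading comes with each control period).
- eyes.get_image(name): name is "scene" or "top"; returns a dict with "image" (384x512x3 uint8, red, green, blue), "fx", "fy", "cx", "cy" (pixels), "R" (3x3) and "t" (3): a world point X has camera coordinates R X + t. Camera axes: x right, y down, z forward; pixel columns grow to the right and rows downward; lengths in m; the calibration is good to about 2 mm. A picture is of the moment at which its call begins. There is no depth.
- bot.sign_off(): hands the job in; it is judged then, once.
Trained networks look in the newest picture that a camera, given by its name, has taken for a name from the list of things; names that differ only in an ending like _2 or _b are one class to them, and where a whole thing is asked for, a point or a joint stands for the part that bears it (a point fixed in the world has none). Each returns a list of dicts, best first, with "score" (0 to 1); they miss things now and then, are a little off and sometimes report something else, mostly with a low value. They report only what shows in the picture. A call takes as long as a camera call. They do not tell look-alikes from the thing itself.
- eyes.masks_of(camera, name): "mask" (384x512 bool, what is visible of it) and "box" ([centre column, centre row, width, height] in pixels, round what is visible of it).
The state is a dict: "time": time; "qpos": joint angles; "qvel": joint speeds; "joint_efforts": joint torques, N m; "eef_pos": TCP position; "tcp_rot": TCP orientation; "force": force on the tool from outside, world axes, zero at the start; "ft_torque": the same for the moment, N m; "grip_width": opening from 0.0 (shut) to 1.0 (fully open); "gripper_force": force on a finger pad.
Only numpy, scipy, OpenCV 4.12 (cv2) and the standard library are available. Lean on these libraries where they do the work, as an engineer would, in place of code of your own. Each camera call takes 0.05 s, during which the arm holds its last target. There are 200 camera calls.

## Working session

There is one attempt and no reset: what is moved stays moved. The work goes in short steps, Python scripts to look and compute and a shell command to move; the robot and the scene stay as the last step left them, time stands still between calls to the robot, and variables do not carry over. Pictures are saved under pics/ and viewed, at most 10 in all, crops included, and the job is handed in when it is done.

```bash
mkdir -p pics
cat > h.py <<'E'
import numpy as np, cv2
from workcell import bot, eyes
def ray(c,u,v):
    d=c["R"].T@np.array([(u-c["cx"])/c["fx"],(v-c["cy"])/c["fy"],1]); return -c["R"].T@c["t"], d
def atz(c,u,v,z):
    o,d=ray(c,u,v); return o+d*(z-o[2])/d[2]
def proj(c,X):
    p=c["R"]@np.asarray(X)+c["t"]; return np.array([c["fx"]*p[0]/p[2]+c["cx"],c["fy"]*p[1]/p[2]+c["cy"]])
def tri(c1,p1,c2,p2):
    o1,d1=ray(c1,*p1);o2,d2=ray(c2,*p2)
    s=np.linalg.lstsq(np.c_[d1,-d2],o2-o1,rcond=None)[0]
    a=o1+s[0]*d1;b=o2+s[1]*d2
    return (a+b)/2,np.linalg.norm(a-b)
E
python3 - <<'E'
from h import *
s=bot.get_state();print({k:np.round(v,3) for k,v in s.items()})
for n in("scene","top"):
    c=eyes.get_image(n);print(n,c["fx"],c["cx"],c["cy"],(-c["R"].T@c["t"]).round(3),c["R"].round(3).tolist())
    cv2.imwrite(f"pics/{n}0.png",cv2.resize(c["image"][:,:,::-1],(800,600),interpolation=cv2.INTER_CUBIC))
    for k in("cabinet","tray","sash","ledge_under","pointer","mark","stop","side_cutter","fibre_stripper","power_meter"):
        print(k,[(round(float(m["score"]),2),np.round(m["box"],1).tolist()) for m in eyes.masks_of(n,k)[:4]])
E
```

```text
{'time': np.float64(0.0), 'qpos': array([ 1.156,  0.412, -0.013,  1.597,  0.006,  1.134, -0.082]), 'qvel': array([ 0.001, -0.   , -0.001, -0.002, -0.001,  0.   ,  0.   ]), 'joint_efforts': array([ 0.0000e+00, -6.0063e+01,  6.8200e-01, -2.9942e+01,  1.4000e-02,
        1.1000e-02, -0.0000e+00]), 'eef_pos': array([ 0.212, -0.587,  0.23 ]), 'tcp_rot': array([-3.093e+00, -5.420e-01,  1.000e-03]), 'force': array([-0.076,  0.023, -0.571]), 'ft_torque': array([-0.013, -0.032, -0.02 ]), 'gripper_force': np.float64(0.0), 'grip_width': np.float64(1.0)}
scene 349.10482238903427 260.17469636064874 189.30671097539405 [-0.157  0.431  0.8  ] [[-0.549, -0.836, 0.003], [-0.505, 0.329, -0.798], [0.666, -0.44, -0.603]]
cabinet [(0.93, [228.7, 172.7, 119.7, 146.8])]
tray [(0.72, [274.6, 231.4, 48.1, 45.5]), (0.63, [230.2, 273.6, 62.6, 53.8])]
sash [(0.85, [246.7, 197.7, 65.7, 80.4])]
ledge_under [(0.93, [246.7, 195.2, 75.6, 78.5])]
pointer [(0.67, [247.2, 197.6, 72.6, 79.5])]
mark [(0.6, [123.3, 255.9, 43.2, 42.9])]
stop [(0.58, [230.0, 174.4, 124.7, 152.4]), (0.5, [126.2, 257.2, 43.5, 45.3])]
side_cutter [(0.8, [348.6, 222.8, 25.9, 22.9])]
fibre_stripper [(0.48, [376.4, 218.5, 29.8, 26.4])]
power_meter [(0.83, [125.0, 257.6, 45.1, 42.2])]
top 403.86684879995056 251.23815814449833 189.31626468353556 [-0.163  0.097  1.45 ] [[-0.154, -0.988, 0.012], [-0.858, 0.128, -0.498], [0.49, -0.088, -0.867]]
cabinet [(0.69, [242.5, 170.1, 103.0, 93.1])]
tray [(0.76, [263.1, 219.8, 39.3, 35.5])]
sash [(0.86, [246.4, 186.4, 72.8, 42.5])]
ledge_under [(0.9, [245.9, 188.4, 69.6, 48.2])]
pointer [(0.96, [250.1, 185.3, 79.5, 40.6])]
mark []
stop [(0.91, [243.3, 169.7, 105.1, 90.0])]
side_cutter [(0.43, [325.6, 235.5, 7.5, 29.8])]
fibre_stripper []
power_meter [(0.97, [147.3, 200.3, 23.6, 33.7])]
```

View pics/scene0.png

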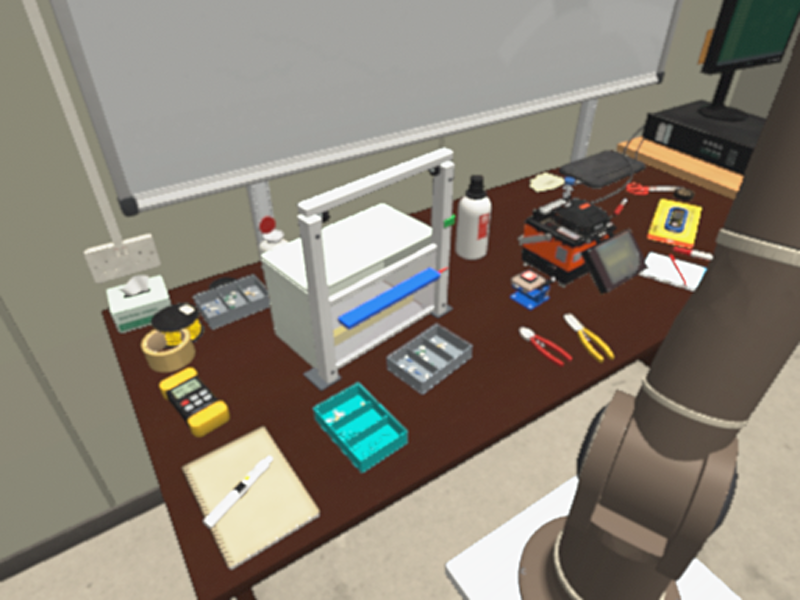

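View pics/top0.png

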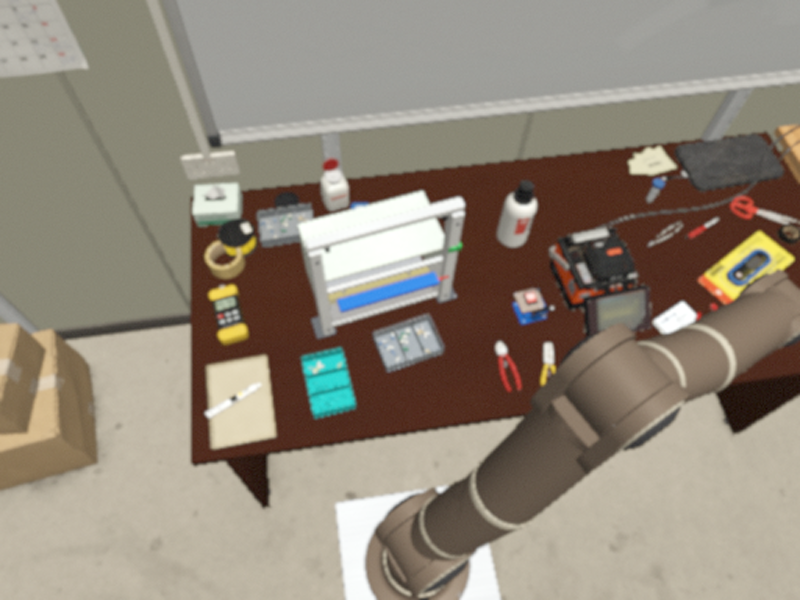

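The scene view shows three tray-shaped things: the grey one in front of the cabinet at (275,231), a teal one at (230,273) and a grey one at the far back at about (148,192). The one at (275,231), or (263,220) in top, fits: it is grey and stands in front of the cabinet with a long side facing the robot. I'll fit the poses and check them on an enlarged crop.

```bash
cat >> h.py <<'E'
from scipy.optimize import least_squares
A=np.linspace(0,2*np.pi,24,endpoint=False);D=np.c_[np.cos(A),np.sin(A)]
def sup(m):
    v,u=np.nonzero(m); return (np.c_[u,v]@D.T).max(0)+0.45   # pixel half-width approx
def box(x0,x1,y0,y1,z0,z1): return np.array([[x,y,z] for x in(x0,x1) for y in(y0,y1) for z in(z0,z1)])
def place(p,P):
    c,s=np.cos(p[2]),np.sin(p[2]); return P@np.array([[c,s,0],[-s,c,0],[0,0,1]])+[p[0],p[1],0]
def supP(c,P): return (np.array([proj(c,X) for X in P])@D.T).max(0)
def blob(m,near=None):
    n,l,st,ce=cv2.connectedComponentsWithStats(m.astype(np.uint8))
    i=1+np.argmax(st[1:,4]) if n>1 else 0
    return l==i
def colour(img,k,win):
    h=cv2.cvtColor(img,cv2.COLOR_RGB2HSV).astype(int); H,S,V=h[...,0],h[...,1],h[...,2]
    m={"blue":(abs(H-110)<12)&(S>140)&(V>90),"green":(abs(H-65)<18)&(S>90)&(V>60),"red":((H<8)|(H>172))&(S>110)&(V>110)}[k]
    w=np.zeros_like(m);w[win[1]:win[3],win[0]:win[2]]=1
    return blob(m&w)
TRAY=box(-.05,.05,-.075,.075,0,.034)
def cen(m): v,u=np.nonzero(m); return np.array([u.mean(),v.mean()])
E
python3 - <<'E'
from h import *
W={"scene":(205,125,300,230),"top":(200,140,305,205)}
C={};B={};G={};R={};T={}
for n in W:
    c=C[n]=eyes.get_image(n)
    B[n],G[n],R[n]=[colour(c["image"],k,W[n]) for k in("blue","green","red")]
    T[n]=eyes.masks_of(n,"tray")[0]["mask"]
    print(n,[(int(x.sum()),cen(x).round(1)) for x in(B[n],G[n],R[n],T[n])])
for nm,M in(("green",G),("red",R)): print(nm,tri(C["scene"],cen(M["scene"]),C["top"],cen(M["top"])))
def f(p):
    L=place(p,box(-.037,-.003,-.125,.125,.125+p[3],.139+p[3]))
    r=[supP(C[n],L)-sup(B[n]) for n in W]
    g=place(p,np.array([[-.018,-.158,p[4]]]))[0]
    return np.concatenate(r+[3*(proj(C[n],g)-cen(G[n])) for n in W])
s=least_squares(f,[.6,.1,0,.005,.24],loss="soft_l1");print("cab x y yaw sash mark",s.x.round(4),s.cost)
g=lambda p:np.concatenate([supP(C[n],place(p,TRAY))-sup(T[n]) for n in W])
t=least_squares(g,[.5,.05,s.x[2]],loss="soft_l1");print("tray",t.x.round(4),t.cost)
c_,s_=np.cos(s.x[2]),np.sin(s.x[2]);d=t.x[:2]-s.x[:2];print("tray in cab",c_*d[0]+s_*d[1],-s_*d[0]+c_*d[1],t.x[2]-s.x[2])
print("pointer px pred",[proj(C[n],place(s.x,np.array([[-.035,-.13,.132+s.x[3]]]))[0]).round(1) for n in W])
np.save("cab.npy",s.x)
k=4
for n,w in(("scene",(195,110,330,260)),("top",(190,125,310,245))):
    im=cv2.resize(C[n]["image"][w[1]:w[3],w[0]:w[2],::-1],None,fx=k,fy=k,interpolation=cv2.INTER_CUBIC)
    for P,col in((place(s.x,box(-.037,-.003,-.125,.125,.125+s.x[3],.139+s.x[3])),(0,255,255)),(place(t.x,TRAY),(0,255,0)),(place(s.x,box(-.017,-.003,-.171,-.145,0,.393)),(255,0,255)),(place(s.x,box(-.017,-.003,.145,.171,0,.393)),(255,0,255))):
        for X in P: cv2.circle(im,tuple(int(v) for v in ((proj(C[n],X)-w[:2]+.5)*k)),3,col,1)
    cv2.imwrite(f"pics/c_{n}.png",im)
E
python3 - <<'E'
import cv2,numpy as np
a=cv2.imread("pics/c_scene.png");b=cv2.imread("pics/c_top.png")
o=np.zeros((600,1020,3),np.uint8);o[:a.shape[0],:540]=a;o[:b.shape[0],540:1020]=b
cv2.imwrite("pics/comp.png",cv2.resize(o,(800,470)))
E
```

```text
scene [(597, array([248.3, 190.4])), (35, array([287.4, 141.1])), (7, array([282.4, 172.7])), (1438, array([274.8, 228.8]))]
top [(460, array([247.9, 186.5])), (22, array([292.2, 158.1])), (2, array([282.5, 177.5])), (1053, array([209.8, 244.5]))]
green (array([ 0.62614727, -0.19083146,  0.24353467]), np.float64(0.00015957001891870625))
red (array([ 0.6093785 , -0.16163431,  0.14119089]), np.float64(0.0038314546717154838))
cab x y yaw sash mark [ 0.6189 -0.0294  0.1631 -0.0031  0.2439] 37.09395648062402
tray [ 0.4846 -0.0302  0.221 ] 833.6599831687942
tray in cab -0.13267758581425845 0.021045914631111485 0.057911583969767116
pointer px pred [array([282.9, 175.9]), array([283.2, 180.3])]
```

View pics/comp.png

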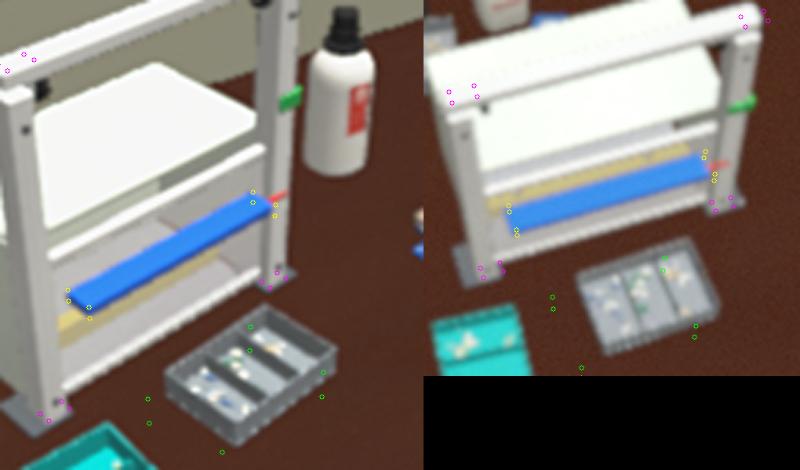

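The crop confirms the tray: it is the grey one at scene (275,229) and top (263,220), with two dividers, in front of the cabinet. The top fit latched onto the teal tray, so I'll refit it. I'll also work out the first move, which swings over and tilts the tool forward.

```bash
cat >> h.py <<'E'
from scipy.spatial.transform import Rotation as Ro
def traymask(n,c):
    # nearest network mask to grey (unsaturated) content
    best=None
    for m in eyes.masks_of(n,"tray"):
        S=cv2.cvtColor(c["image"],cv2.COLOR_RGB2HSV)[...,1][m["mask"]].mean()
        u,v=m["box"][:2]
        o=atz(c,u,v,.017)
        if S<110 and o[0]<.68 and (best is None or m["score"]>best["score"]): best=m
    return None if best is None else best["mask"]
def fit_tray(cams=("scene","top"),x0=(.49,-.05,.16)):
    C={n:eyes.get_image(n) for n in cams};T={n:traymask(n,C[n]) for n in cams};C={n:C[n] for n in cams if T[n] is not None}
    t=least_squares(lambda p:np.concatenate([supP(C[n],place(p,TRAY))-sup(T[n]) for n in C]),x0,loss="soft_l1")
    return t.x,t.cost,list(C)
def incab(p,cab):
    c_,s_=np.cos(cab[2]),np.sin(cab[2]);d=np.asarray(p[:2])-cab[:2];return np.array([c_*d[0]+s_*d[1],-s_*d[0]+c_*d[1]])
def st():
    s=bot.get_state();R=Ro.from_rotvec(s["tcp_rot"]);return s,R
def plan(goal_cab,yaw=None,tilt=None):
    """goal tcp in cabinet frame (m) -> tool-frame travel mm ; plus turn"""
    cab=np.load("cab.npy");s,R=st();w=place(cab,np.array([goal_cab]))[0]
    print("t",round(float(s["time"]),2),"tcp",s["eef_pos"].round(4),"cab",incab(s["eef_pos"],cab).round(4),"F",s["force"].round(1),"grip",s["grip_width"])
    print(" goal w",w.round(4),"travel mm",(R.inv().apply(w-s["eef_pos"])*1000).round(1))
    print(" unit cab axes in tool: x",R.inv().apply(place([0,0,cab[2]],np.eye(3)[:1])[0]).round(3),"y",R.inv().apply(place([0,0,cab[2]],np.eye(3)[1:2])[0]).round(3),"z",R.inv().apply([0,0,1]).round(3))
    if tilt is not None:
        G=Ro.from_euler("z",cab[2])*Ro.from_matrix(np.diag([1.,-1,-1]))*Ro.from_euler("y",tilt)
        print(" turn",(R.inv()*G).as_rotvec().round(3))
E
python3 - <<'E'
from h import *
cab=np.load("cab.npy")
t,c,k=fit_tray();print("tray",t.round(4),c,k,"cab",incab(t,cab).round(4),(t[2]-cab[2]).round(3))
plan([-.12,0,.23],tilt=.75)
E
```

```text
tray [ 0.5076 -0.0645  0.1975] 10.513270897794747 ['scene', 'top'] cab [-0.1156 -0.0166] 0.034
t 1.5 tcp [ 0.2124 -0.5878  0.2313] cab [-0.4918 -0.485 ] F [ 0.7  0.1 -0.6] grip 0.9992195289052964
 goal w [ 0.5005 -0.0489  0.23  ] travel mm [ 454.1 -408.9    1.3]
 unit cab axes in tool: x [0.983 0.183 0.   ] y [ 0.183 -0.983 -0.   ] z [ 0.  0. -1.]
 turn [-0.069  0.748  0.175]
```

```bash
python3 -m pendant '[{"travel":[0,0,0],"turn":[0,0,0.09],"claw":0},{"travel":[0,0,0],"turn":[0,0,0.094],"claw":0},{"travel":[25,-32,0],"turn":[0,0,0],"claw":0},{"travel":[25,-32,0],"turn":[0,0,0],"claw":0},{"travel":[25,-32,0],"turn":[0,0,0],"claw":0},{"travel":[25,-32,0],"turn":[0,0,0],"claw":0},{"travel":[25,-32,0],"turn":[0,0,0],"claw":0},{"travel":[25,-32,0],"turn":[0,0,0],"claw":0},{"travel":[25,-32,0],"turn":[0,0,0],"claw":0},{"travel":[25,-32,0],"turn":[0,0,0],"claw":0}]'; python3 -c "
from h import *
plan([-.14,0,.21],tilt=.85)"
```

```text
time: 2.33
eef_pos: [0.3689, -0.301, 0.2317]
tcp_rot: [3.13, 0.255, 0.001]
force: [0.5, 0.2, 0.8]
grip_width: 0.0
gripper_force: 0.0
t 2.33 tcp [ 0.3689 -0.301   0.2317] cab [-0.2909 -0.2274] F [0.5 0.2 0.8] grip 0.00030387264493926877
 goal w [ 0.4808 -0.0521  0.21  ] travel mm [ 150.8 -227.5   21.6]
 unit cab axes in tool: x [ 1.    -0.     0.001] y [-0.    -1.    -0.001] z [ 0.001  0.001 -1.   ]
 turn [ 0.001  0.849 -0.   ]
```

```bash
python3 -m pendant '[{"travel":[0,-32.5,0],"turn":[0,0.12,0],"claw":0},{"travel":[0,-32.5,0],"turn":[0,0.12,0],"claw":0},{"travel":[0,-32.5,0],"turn":[0,0.12,0],"claw":0},{"travel":[0,-32.5,0],"turn":[0,0.12,0],"claw":0},{"travel":[0,-32.5,0],"turn":[0,0.12,0],"claw":0},{"travel":[0,-32.5,0],"turn":[0,0.12,0],"claw":0},{"travel":[0,-32.5,0],"turn":[0,0.12,0],"claw":0},{"travel":[0,0,0],"turn":[0,0,0],"claw":0}]'; python3 -c "
from h import *
plan([-.10,0,.09],tilt=.85)
print(st()[0]['qpos'].round(2))"
```

```text
time: 3.0
eef_pos: [0.3455, -0.1227, 0.2529]
tcp_rot: [-2.845, -0.238, -1.095]
force: [-0.9, -0.1, -0.1]
grip_width: 0.002
gripper_force: 0.0
t 3.0 tcp [ 0.3455 -0.1227  0.2529] cab [-0.285  -0.0476] F [-0.9 -0.1 -0.1] grip 0.002232655381741621
 goal w [ 0.5203 -0.0456  0.09  ] travel mm [ 27.4 -41.7 246. ]
 unit cab axes in tool: x [0.741 0.013 0.671] y [-0.005 -1.     0.025] z [ 0.672 -0.022 -0.741]
 turn [-0.025  0.114 -0.007]
[ 0.76 -0.29 -0.02  2.54 -1.03  0.69  0.1 ]
```

```bash
python3 -m pendant '[{"travel":[29.6,-10,26.8],"turn":[0,0,0],"claw":0},{"travel":[29.6,-10,26.8],"turn":[0,0,0],"claw":0},{"travel":[29.6,-10,26.8],"turn":[0,0,0],"claw":0},{"travel":[29.6,-10,26.8],"turn":[0,0,0],"claw":0},{"travel":[0,0,0],"turn":[0,0,0],"claw":0}]'; python3 -c "
from h import *
plan([-.10,0,.09],tilt=.85)
print(st()[0]['qpos'].round(2))"
```

```text
time: 3.42
eef_pos: [0.4521, -0.067, 0.254]
tcp_rot: [-2.832, -0.268, -1.085]
force: [0.3, -0.1, -0.0]
grip_width: 0.001
gripper_force: 0.0
t 3.42 tcp [ 0.4521 -0.067   0.254 ] cab [-0.1707 -0.01  ] F [ 0.3 -0.1 -0. ] grip 0.0005717022324820212
 goal w [ 0.5203 -0.0456  0.09  ] travel mm [-57.2  -3.  169.4]
 unit cab axes in tool: x [0.742 0.036 0.669] y [ 0.009 -0.999  0.045] z [ 0.67  -0.027 -0.742]
 turn [-0.045  0.116  0.006]
[ 0.17 -0.19  0.12  2.46 -1.02  0.38 -0.21]
```

```bash
python3 -m pendant '[{"travel":[-11.4,-0.6,33.9],"turn":[0,0,0],"claw":0},{"travel":[-11.4,-0.6,33.9],"turn":[0,0,0],"claw":0},{"travel":[-11.4,-0.6,33.9],"turn":[0,0,0],"claw":0},{"travel":[-11.4,-0.6,33.9],"turn":[0,0,0],"claw":0},{"travel":[-11.4,-0.6,33.9],"turn":[0,0,0],"claw":0},{"travel":[0,0,0],"turn":[-0.022,0.058,0.003],"claw":0},{"travel":[0,0,0],"turn":[-0.022,0.058,0.003],"claw":0},{"travel":[0,0,0],"turn":[0,0,0],"claw":0}]'; python3 -c "
from h import *
plan([-.034,0,.08],tilt=.85)
print(st()[0]['qpos'].round(2))"
```

```text
time: 4.08
eef_pos: [0.4664, -0.0734, 0.2574]
tcp_rot: [-2.815, -0.23, -1.232]
force: [-0.7, 0.0, -0.1]
grip_width: 0.001
gripper_force: 0.0
t 4.08 tcp [ 0.4664 -0.0734  0.2574] cab [-0.1577 -0.0186] F [-0.7  0.  -0.1] grip 0.0014605309652617096
 goal w [ 0.5854 -0.0349  0.08  ] travel mm [-46.3 -19.7 211.2]
 unit cab axes in tool: x [ 0.679 -0.002  0.734] y [ 0.002 -1.    -0.004] z [ 0.734  0.005 -0.679]
 turn [0.004 0.025 0.002]
[-0.44 -0.29  0.62  2.54 -1.03  0.13 -0.2 ]
```

```bash
cat > kin.py <<'E'
from h import *
import itertools
DATA=[([1.156,.412,-.013,1.597,.006,1.134,-.082],[.212,-.5875,.2305],[-3.093,-.542,.001]),
([.76,-.29,-.02,2.54,-1.03,.69,.1],[.3455,-.1227,.2529],[-2.845,-.238,-1.095]),
([.17,-.19,.12,2.46,-1.02,.38,-.21],[.4521,-.067,.254],[-2.832,-.268,-1.085]),
([-.44,-.29,.62,2.54,-1.03,.13,-.2],[.4664,-.0734,.2574],[-2.815,-.23,-1.232])]
def fk(q,S,P):
    o1,o7,h,a,b,L,e1,e2,w=P;R=Ro.identity();p=np.array([0,0,h])
    ax="zyzyzyz";pre=[(0,0,0),(0,0,0),(0,0,a),(e1,0,0),(e2,0,b),(0,0,0),(w,0,L)]
    # R after joint i, then translate
    for i in range(7):
        ang=S[i]*q[i]+(o1 if i==0 else o7 if i==6 else 0)
        R=R*Ro.from_euler(ax[i],ang)
        p=p+R.apply(pre[i])
    return p,R
def fit(S,P0):
    def f(P):
        r=[]
        for q,p,v in DATA:
            pp,R=fk(q,S,P);r+=list(pp-p)+list(.2*(R.inv()*Ro.from_rotvec(v)).as_rotvec())
        return r
    return least_squares(f,P0)
if __name__=="__main__":
    res=[]
    for s in itertools.product([1,-1],repeat=4):
        S=[s[0],1,s[1],1,s[2],1,s[3]]
        for o7 in(0,np.pi):
            r=fit(S,[0,o7,.33,.5,.45,.4,0,0,0]);res.append((r.cost,S,r.x.round(3).tolist()))
    for x in sorted(res,key=lambda x:x[0])[:4]: print(x)
E
python3 kin.py
```

```text
(np.float64(0.0002674113334023091), [-1, 1, -1, 1, -1, 1, -1], [-0.046, 1.535, 0.512, 0.521, 0.504, 0.449, 0.168, -0.074, -0.018])
(np.float64(0.0002674113334023731), [-1, 1, -1, 1, -1, 1, -1], [-0.046, 1.535, 0.512, 0.521, 0.504, 0.449, 0.168, -0.074, -0.018])
(np.float64(0.00531842482991088), [-1, 1, -1, 1, -1, 1, 1], [-0.054, 1.725, 0.482, 0.514, 0.503, 0.422, 0.148, -0.061, -0.01])
(np.float64(0.0053184248299189005), [-1, 1, -1, 1, -1, 1, 1], [-0.054, 1.725, 0.482, 0.514, 0.503, 0.422, 0.148, -0.061, -0.01])
```

```bash
cat > ik.py <<'E'
from kin import *
S=[-1,1,-1,1,-1,1,-1];P=fit(S,[0,1.5,.5,.52,.5,.45,.16,-.07,0]).x
lo=np.array([-2.95,-.29,-1.47,.14,-1.03,.13,-2.86])+.03;hi=np.array([2.95,1.99,1.44,2.54,4.17,1.85,2.86])-.03
cab=np.load("cab.npy")
def goal(c,tilt,dyaw=0,flip=0):
    p=place(cab,np.array([c]))[0]
    return p,Ro.from_euler("z",cab[2]+dyaw)*Ro.from_matrix(np.diag([1.,-1,-1]))*Ro.from_euler("y",tilt)*Ro.from_euler("z",flip)
def ik(p,G,q0,reg=.003):
    def f(q):
        pp,R=fk(q,S,P);return np.r_[pp-p,.3*(R.inv()*G).as_rotvec(),reg*(q-q0)]
    r=least_squares(f,np.clip(q0,lo,hi),bounds=(lo,hi));e=np.linalg.norm(f(r.x)[:6]);return r.x,e
if __name__=="__main__":
    rng=np.random.default_rng(0)
    for z in(.095,.21):
      for tilt in(.2,.35,.5,.7,1.0,1.3):
        for flip in(0,np.pi/2,np.pi,-np.pi/2):
          best={}
          for k in range(10):
            q0=rng.uniform(lo,hi); q0[2]*=.3;q0[0]=rng.uniform(-.8,.8)
            q,e=ik(*goal([-.03,0,z],tilt,0,flip),q0,.001)
            b=int(q[4]>1.0)+int(q[4]>2.1)
            if e<.008 and (b not in best or abs(q[2])<abs(best[b][2])): best[b]=q
          for b in best: print(z,tilt,round(flip,2),b,best[b].round(2).tolist())
E
timeout 500 python3 ik.py
```

```text
0.095 0.2 0 1 [1.13, 1.51, -1.44, 1.79, 1.63, 1.25, -2.07]
0.095 0.2 0 0 [0.26, 0.5, -0.23, 1.9, 0.11, 0.56, -1.42]
0.095 0.2 1.57 1 [1.07, 0.96, -1.1, 1.87, 1.1, 0.83, 2.78]
0.095 0.2 1.57 0 [0.1, 0.48, -0.03, 1.93, -0.08, 0.54, -2.83]
0.095 0.2 3.14 1 [1.09, 1.01, -1.14, 1.91, 1.19, 0.85, 1.13]
0.095 0.2 3.14 0 [0.21, 0.47, -0.17, 1.97, 0.04, 0.51, 1.78]
0.095 0.2 -1.57 0 [0.31, 0.5, -0.31, 1.94, 0.19, 0.53, 0.07]
0.095 0.2 -1.57 1 [1.09, 1.2, -1.26, 1.86, 1.38, 1.01, -0.52]
0.095 0.35 0 1 [1.14, 0.99, -1.13, 1.96, 1.3, 0.68, -2.07]
0.095 0.35 0 0 [-0.14, 0.46, 0.17, 2.03, -0.44, 0.35, -1.01]
0.095 0.35 1.57 0 [0.34, 0.46, -0.24, 2.06, -0.04, 0.3, -2.8]
0.095 0.35 1.57 1 [1.19, 0.97, -1.1, 1.99, 1.28, 0.64, 2.69]
0.095 0.35 3.14 1 [1.11, 0.84, -1.0, 2.04, 1.17, 0.51, 1.12]
0.095 0.35 3.14 0 [-0.44, 0.5, 0.46, 2.08, -0.82, 0.36, 2.41]
0.095 0.35 -1.57 0 [-0.1, 0.44, 0.1, 2.08, -0.37, 0.3, 0.49]
0.095 0.35 -1.57 1 [1.05, 0.82, -1.0, 2.02, 1.15, 0.53, -0.49]
0.095 0.5 0 2 [-1.13, 1.59, 1.38, 1.99, 4.14, 1.19, -0.39]
0.095 0.5 0 0 [-0.15, 0.44, 0.13, 2.12, -0.97, 0.16, -0.51]
0.095 0.5
[... 2717 characters left out ...]
7 1 [1.54, 0.71, -1.2, 2.24, 1.25, 0.16, 2.74]
0.21 0.7 3.14 1 [1.58, 0.89, -1.25, 2.25, 1.62, 0.29, 0.92]
0.21 0.7 -1.57 2 [-1.23, 1.25, 1.41, 2.19, 4.14, 1.04, 1.4]
0.21 0.7 -1.57 1 [1.47, 0.66, -1.21, 2.26, 1.4, 0.16, -0.63]
0.21 1.0 0 2 [0.01, 0.3, 0.14, 2.27, 3.84, 0.51, 1.06]
0.21 1.0 1.57 2 [0.58, 0.35, -0.34, 2.26, 3.88, 0.48, -0.36]
0.21 1.0 3.14 2 [0.14, 0.41, 0.06, 2.28, 3.78, 0.62, -1.94]
0.21 1.0 -1.57 2 [0.05, 0.34, 0.07, 2.28, 3.73, 0.54, 2.75]
0.21 1.3 0 2 [0.34, 0.81, -0.02, 2.24, 3.69, 1.22, 1.5]
0.21 1.3 1.57 2 [0.28, 0.89, 0.09, 2.21, 3.71, 1.29, -0.12]
0.21 1.3 3.14 2 [0.45, 0.95, -0.08, 2.21, 3.73, 1.27, -1.54]
0.21 1.3 -1.57 2 [-0.18, 1.0, 0.35, 2.22, 3.43, 1.43, 2.83]
```

```bash
python3 -m pendant '[{"travel":[0,0,0],"turn":[0,-0.1,0],"claw":0},{"travel":[0,0,0],"turn":[0,-0.1,0],"claw":0},{"travel":[0,0,0],"turn":[0,-0.1,0],"claw":0},{"travel":[0,0,0],"turn":[0,-0.1,0],"claw":0},{"travel":[0,0,0],"turn":[0,0,-0.12],"claw":0},{"travel":[0,0,0],"turn":[0,0,-0.12],"claw":0},{"travel":[0,0,0],"turn":[0,0,-0.12],"claw":0},{"travel":[0,0,0],"turn":[0,0,-0.12],"claw":0},{"travel":[0,0,0],"turn":[0,0,-0.12],"claw":0},{"travel":[0,0,0],"turn":[0,0,-0.12],"claw":0}]' >/dev/null;  python3 -m pendant '[{"travel":[0,0,0],"turn":[0,0,-0.12],"claw":0},{"travel":[0,0,0],"turn":[0,0,-0.12],"claw":0},{"travel":[0,0,0],"turn":[0,0,-0.12],"claw":0},{"travel":[0,0,0],"turn":[0,0,-0.12],"claw":0},{"travel":[0,0,0],"turn":[0,0,-0.12],"claw":0},{"travel":[0,0,0],"turn":[0,0,-0.12],"claw":0},{"travel":[0,0,0],"turn":[0,0,-0.12],"claw":0},{"travel":[0,0,0],"turn":[0,0,0],"claw":0}]'
cat >> h.py <<'E'
def plan2(goal_cab,tilt,flip=-np.pi/2,dyaw=0):
    plan(goal_cab); cab=np.load("cab.npy");s,R=st()
    G=Ro.from_euler("z",cab[2]+dyaw)*Ro.from_matrix(np.diag([1.,-1,-1]))*Ro.from_euler("y",tilt)*Ro.from_euler("z",flip)
    print(" turn",(R.inv()*G).as_rotvec().round(3),"q",s["qpos"].round(2))
E
python3 -c "
from h import *
plan2([-.12,0,.15],.42)"
```

```text
time: 5.58
eef_pos: [0.4717, -0.0762, 0.2694]
tcp_rot: [1.685, 1.988, 0.691]
force: [-0.1, -0.2, 0.7]
grip_width: 0.002
gripper_force: 0.0
t 5.58 tcp [ 0.4717 -0.0762  0.2694] cab [-0.1529 -0.0223] F [-0.1 -0.2  0.7] grip 0.0016891272771306668
 goal w [ 0.5005 -0.0489  0.15  ] travel mm [ 24.  -49.5 113.2]
 unit cab axes in tool: x [0.003 0.777 0.629] y [ 1.     0.006 -0.012] z [-0.013  0.629 -0.777]
 turn [0.261 0.013 0.004] q [-0.27 -0.24  0.42  2.4  -0.33  0.32  0.62]
```

```bash
python3 -m pendant '[{"travel":[0,0,0],"turn":[0.12,0.006,0.002],"claw":0},{"travel":[0,0,0],"turn":[0.12,0.006,0.002],"claw":0},{"travel":[0,0,0],"turn":[0,0,0],"claw":0}]'
python3 -c "
from h import *
plan2([-.085,0,.075],.42)"
```

```text
time: 5.83
eef_pos: [0.4745, -0.0756, 0.2713]
tcp_rot: [1.833, 2.144, 0.479]
force: [2.8, 0.3, 1.8]
grip_width: -0.003
gripper_force: 0.0
t 5.83 tcp [ 0.4745 -0.0756  0.2713] cab [-0.15   -0.0222] F [2.8 0.3 1.8] grip -0.003333473859327939
 goal w [ 0.5351 -0.0432  0.075 ] travel mm [ 22.  -24.4 205.4]
 unit cab axes in tool: x [0.006 0.906 0.423] y [ 1.    -0.007 -0.   ] z [ 0.003  0.423 -0.906]
 turn [ 0.017  0.    -0.007] q [-0.11 -0.12  0.24  2.21 -0.16  0.64  0.4 ]
```

```bash
python3 -m pendant '[{"travel":[3.7,-4,34.2],"turn":[0,0,0],"claw":0},{"travel":[3.7,-4,34.2],"turn":[0,0,0],"claw":0},{"travel":[3.7,-4,34.2],"turn":[0,0,0],"claw":0},{"travel":[3.7,-4,34.2],"turn":[0,0,0],"claw":0},{"travel":[3.7,-4,34.2],"turn":[0,0,0],"claw":0},{"travel":[3.7,-4,34.2],"turn":[0,0,0],"claw":0},{"travel":[0,0,0],"turn":[0,0,0],"claw":0}]'
python3 -c "
from h import *
plan2([-.03,0,.075],.5)
c=eyes.get_image('scene');w=(200,100,330,260)
cv2.imwrite('pics/s1.png',cv2.resize(c['image'][w[1]:w[3],w[0]:w[2],::-1],None,fx=3.7,fy=3.7,interpolation=cv2.INTER_CUBIC))"
```

```text
time: 6.42
eef_pos: [0.5275, -0.0449, 0.0851]
tcp_rot: [1.834, 2.145, 0.483]
force: [-0.6, -0.3, 0.7]
grip_width: 0.002
gripper_force: 0.0
t 6.42 tcp [ 0.5275 -0.0449  0.0851] cab [-0.0927 -0.0004] F [-0.6 -0.3  0.7] grip 0.0022336759366199505
 goal w [ 0.5893 -0.0343  0.075 ] travel mm [ 0.8 52.5 35.8]
 unit cab axes in tool: x [0.006 0.906 0.424] y [ 1.    -0.008  0.003] z [ 0.006  0.424 -0.906]
 turn [-0.062 -0.003 -0.008] q [-0.01  0.3   0.07  2.32 -0.89  0.15  1.08]
```

View pics/s1.png

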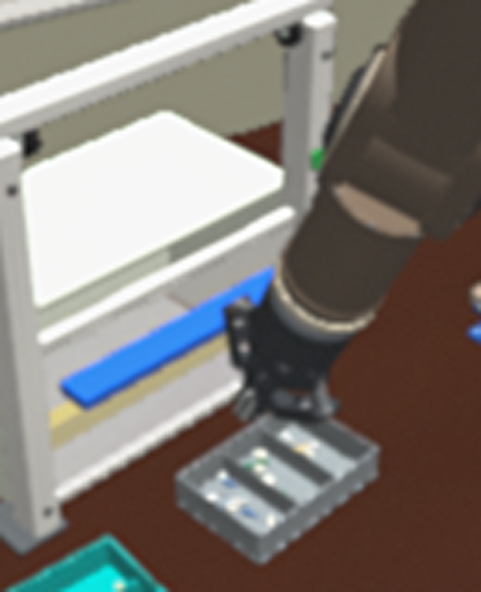

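The gripper, at crop (285,390), hovers over the tray. Its knuckles face the ledge, so I'll turn it another quarter turn to bring its flat side to the ledge.

```bash
python3 -m pendant '[{"travel":[0,0,0],"turn":[0,0,-0.12],"claw":0},{"travel":[0,0,0],"turn":[0,0,-0.12],"claw":0},{"travel":[0,0,0],"turn":[0,0,-0.12],"claw":0},{"travel":[0,0,0],"turn":[0,0,-0.12],"claw":0},{"travel":[0,0,0],"turn":[0,0,-0.12],"claw":0},{"travel":[0,0,0],"turn":[0,0,-0.12],"claw":0},{"travel":[0,0,0],"turn":[0,0,-0.12],"claw":0},{"travel":[0,0,0],"turn":[0,0,-0.12],"claw":0},{"travel":[0,0,0],"turn":[0,0,-0.12],"claw":0},{"travel":[0,0,0],"turn":[0,0,-0.12],"claw":0}]' >/dev/null;  python3 -m pendant '[{"travel":[0,0,0],"turn":[0,0,-0.12],"claw":0},{"travel":[0,0,0],"turn":[0,0,-0.12],"claw":0},{"travel":[0,0,0],"turn":[0,0,-0.12],"claw":0},{"travel":[0,0,0],"turn":[0,0,0],"claw":0}]'
python3 -c "
from h import *
plan2([-.055,0,.07],.45,-np.pi)"
```

```text
time: 7.63
eef_pos: [0.5297, -0.0459, 0.0913]
tcp_rot: [-0.207, 2.689, 0.054]
force: [0.0, -0.7, -0.2]
grip_width: -0.001
gripper_force: 0.0
t 7.63 tcp [ 0.5297 -0.0459  0.0913] cab [-0.0908 -0.0018] F [ 0.  -0.7 -0.2] grip -0.0009753670942624866
 goal w [ 0.5647 -0.0383  0.07  ] travel mm [-23.1   2.   34.6]
 unit cab axes in tool: x [-0.902  0.009  0.431] y [0.01  1.    0.001] z [-0.431  0.005 -0.902]
 turn [ 0.001 -0.004 -0.01 ] q [ 0.14  0.29 -0.09  2.31 -0.57  0.13  2.33]
```

```bash
python3 -m pendant '[{"travel":[-11.2,0.5,8.4],"turn":[0,0,0],"claw":0},{"travel":[-11.2,0.5,8.4],"turn":[0,0,0],"claw":0},{"travel":[-11.2,0.5,8.4],"turn":[0,0,0],"claw":0},{"travel":[-11.2,0.5,8.4],"turn":[0,0,0],"claw":0},{"travel":[0,0,0],"turn":[0,0,0],"claw":0}]'
python3 -c "
from h import *
plan2([-.036,0,.095],.45,-np.pi)"
```

```text
time: 8.05
eef_pos: [0.5839, -0.0342, 0.0785]
tcp_rot: [-0.196, 2.693, 0.059]
force: [1.5, 0.4, -0.1]
grip_width: 0.002
gripper_force: 0.0
t 8.05 tcp [ 0.5839 -0.0342  0.0785] cab [-0.0354  0.0009] F [ 1.5  0.4 -0.1] grip 0.00227205371547497
 goal w [ 0.5834 -0.0352  0.095 ] travel mm [ -6.5  -0.8 -15.1]
 unit cab axes in tool: x [-0.903  0.015  0.429] y [0.018 1.    0.003] z [-0.429  0.011 -0.903]
 turn [ 0.003 -0.007 -0.018] q [ 0.04  0.38 -0.02  2.2  -0.56  0.14  2.28]
```

Now up, in small steps (5 mm per row: x −2.15, z −4.5).

```bash
for i in 1 2; do python3 -m pendant '[{"travel":[-2.15,0,-4.5],"turn":[0,0,0],"claw":0},{"travel":[-2.15,0,-4.5],"turn":[0,0,0],"claw":0},{"travel":[0,0,0],"turn":[0,0,0],"claw":0}]'; done; python3 -m pendant '[{"travel":[-2.15,0,-4.5],"turn":[0,0,0],"claw":0},{"travel":[-2.15,0,-4.5],"turn":[0,0,0],"claw":0},{"travel":[0,0,0],"turn":[0,0,0],"claw":0},{"travel":[0,0,0],"turn":[0,0,0],"claw":0}]'
python3 - <<'E'
from h import *
plan2([-.036,0,.15],.45,-np.pi)
c=eyes.get_image('scene');w=(200,100,330,260)
cv2.imwrite('pics/s2.png',cv2.resize(c['image'][w[1]:w[3],w[0]:w[2],::-1],None,fx=3.7,fy=3.7,interpolation=cv2.INTER_CUBIC))
E
```

```text
time: 8.3
eef_pos: [0.5819, -0.035, 0.0891]
tcp_rot: [-0.199, 2.693, 0.059]
force: [-6.0, -1.0, 0.4]
grip_width: 0.002
gripper_force: 0.0
time: 8.55
eef_pos: [0.5815, -0.0348, 0.0987]
tcp_rot: [-0.2, 2.694, 0.06]
force: [-8.1, -1.1, -0.3]
grip_width: 0.001
gripper_force: 0.0
time: 8.88
eef_pos: [0.5814, -0.0348, 0.1082]
tcp_rot: [-0.2, 2.695, 0.06]
force: [-7.4, -1.0, -0.6]
grip_width: -0.001
gripper_force: 0.0
t 8.88 tcp [ 0.5814 -0.0348  0.1082] cab [-0.0379  0.0008] F [-7.4 -1.  -0.6] grip -0.0006986119692306348
 goal w [ 0.5834 -0.0352  0.15  ] travel mm [-19.6  -0.3 -37. ]
 unit cab axes in tool: x [-0.904  0.012  0.427] y [0.016 1.    0.004] z [-0.427  0.011 -0.904]
 turn [ 0.004 -0.009 -0.016] q [-0.04  0.32  0.08  2.19 -0.52  0.22  2.23]
```

View pics/s2.png

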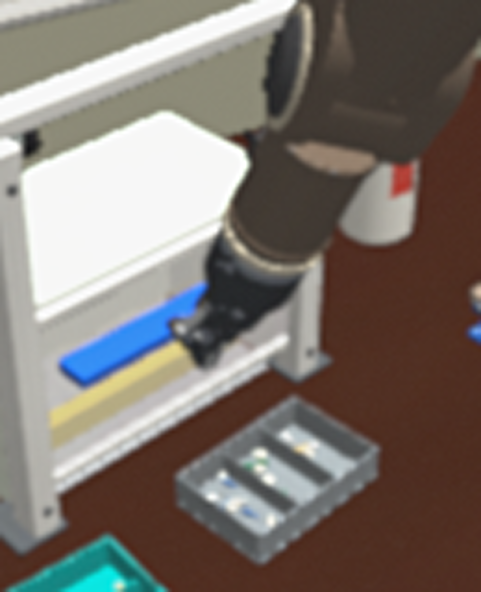

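```bash
cat >> h.py <<'E'
def sash(x0=.02,full=False):
    cab=np.load("cab.npy");W={"scene":(205,90,300,230),"top":(200,120,305,205)};out=[]
    for n in W:
        c=eyes.get_image(n);m=colour(c["image"],"blue",W[n]);k=slice(None) if full else (D[:,0]<-.3)
        f=lambda p:(supP(c,place(cab,box(-.037,-.003,-.125,.125,.125+p[0],.139+p[0])))-sup(m))[k]
        out.append(least_squares(f,[x0],loss="soft_l1",f_scale=.5).x[0])
    return np.round(out,4)
E
python3 -c "
from h import *
print(sash())"
python3 -m pendant '[{"travel":[-2.15,0,-4.5],"turn":[0,0,0],"claw":0},{"travel":[-2.15,0,-4.5],"turn":[0,0,0],"claw":0},{"travel":[-2.15,0,-4.5],"turn":[0,0,0],"claw":0},{"travel":[-2.15,0,-4.5],"turn":[0,0,0],"claw":0},{"travel":[0,0,0],"turn":[0,0,0],"claw":0}]'
python3 -c "
from h import *
print(sash());plan2([-.038,0,.15],.45,-np.pi)"
```

```text
[0.0177 0.0091]
time: 9.45
eef_pos: [0.581, -0.0351, 0.1282]
tcp_rot: [-0.2, 2.696, 0.06]
force: [-10.3, -1.2, 1.7]
grip_width: 0.004
gripper_force: 1.0
[0.0331 0.0244]
t 9.55 tcp [ 0.5811 -0.0351  0.128 ] cab [-0.0383  0.0006] F [-10.8  -1.6   2.2] grip 0.0027516632129988986
 goal w [ 0.5815 -0.0356  0.15  ] travel mm [ -9.7  -0.3 -19.8]
 unit cab axes in tool: x [-0.905  0.012  0.426] y [0.016 1.    0.005] z [-0.426  0.011 -0.905]
 turn [ 0.005 -0.01  -0.016] q [-0.08  0.28  0.13  2.18 -0.48  0.28  2.19]
```

```bash
python3 -m pendant '[{"travel":[-3.9,0,-3.7],"turn":[0,-0.04,0],"claw":0},{"travel":[-3.9,0,-3.7],"turn":[0,-0.04,0],"claw":0},{"travel":[-3.9,0,-3.7],"turn":[0,-0.04,0],"claw":0},{"travel":[-3.9,0,-3.7],"turn":[0,-0.04,0],"claw":0},{"travel":[0,0,0],"turn":[0,0,0],"claw":0}]'
python3 -c "
from h import *
print(sash(.05));plan2([-.034,0,.17],.7,-np.pi)"
```

```text
time: 9.97
eef_pos: [0.5862, -0.0339, 0.1474]
tcp_rot: [-0.189, 2.558, 0.078]
force: [-12.3, 0.5, 0.2]
grip_width: -0.0
gripper_force: 4.3
[0.0508 0.0431]
t 10.07 tcp [ 0.5864 -0.034   0.1472] cab [-0.0329  0.0008] F [-14.4  -0.3   2. ] grip -0.0012630624064584287
 goal w [ 0.5854 -0.0349  0.17  ] travel mm [-11.5  -0.5 -19.7]
 unit cab axes in tool: x [-0.838  0.011  0.546] y [0.017 1.    0.006] z [-0.546  0.014 -0.838]
 turn [ 0.005 -0.122 -0.017] q [ 0.12  0.24 -0.08  2.25 -0.88  0.13  2.62]
```

```bash
python3 -m pendant '[{"travel":[-2.73,0,-4.19],"turn":[0,0,0],"claw":0},{"travel":[-2.73,0,-4.19],"turn":[0,0,0],"claw":0},{"travel":[-2.73,0,-4.19],"turn":[0,0,0],"claw":0},{"travel":[-2.73,0,-4.19],"turn":[0,0,0],"claw":0},{"travel":[-2.73,0,-4.19],"turn":[0,0,0],"claw":0},{"travel":[-2.73,0,-4.19],"turn":[0,0,0],"claw":0},{"travel":[0,0,0],"turn":[0,0,0],"claw":0}]'
python3 - <<'E'
from h import *
print(sash(.075));plan2([-.034,0,.20],.7,-np.pi)
c=eyes.get_image('scene');w=(200,80,330,230)
cv2.imwrite('pics/s3.png',cv2.resize(c['image'][w[1]:w[3],w[0]:w[2],::-1],None,fx=4,fy=4,interpolation=cv2.INTER_CUBIC))
E
```

```text
time: 10.65
eef_pos: [0.5864, -0.0339, 0.1774]
tcp_rot: [-0.191, 2.559, 0.077]
force: [-15.6, -1.5, 2.3]
grip_width: 0.002
gripper_force: 4.3
[0.0806 0.0749]
t 10.75 tcp [ 0.5864 -0.034   0.1772] cab [-0.0329  0.0008] F [-14.4  -1.    2.6] grip 0.0032793218090259586
 goal w [ 0.5854 -0.0349  0.2   ] travel mm [-11.5  -0.5 -19.7]
 unit cab axes in tool: x [-0.838  0.01   0.546] y [0.016 1.    0.007] z [-0.546  0.014 -0.838]
 turn [ 0.006 -0.123 -0.016] q [-0.05  0.18  0.11  2.23 -0.73  0.22  2.45]
```

View pics/s3.png

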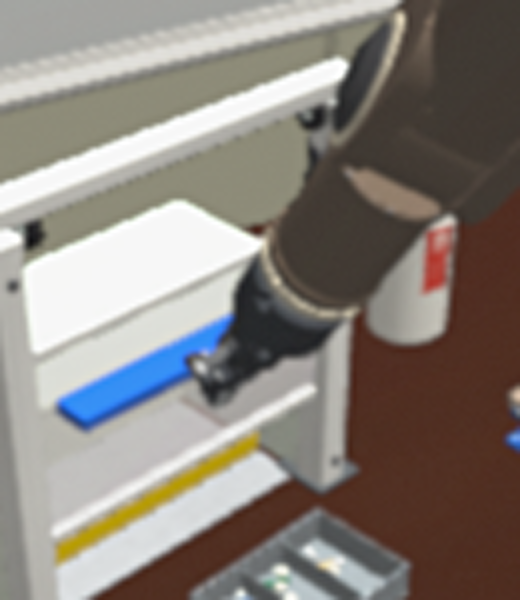

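```bash
python3 -m pendant '[{"travel":[-2.73,0,-4.19],"turn":[0,0,0],"claw":0},{"travel":[-2.73,0,-4.19],"turn":[0,0,0],"claw":0},{"travel":[-2.73,0,-4.19],"turn":[0,0,0],"claw":0},{"travel":[-2.73,0,-4.19],"turn":[0,0,0],"claw":0},{"travel":[-2.73,0,-4.19],"turn":[0,0,0],"claw":0},{"travel":[-2.73,0,-4.19],"turn":[0,0,0],"claw":0},{"travel":[0,0,0],"turn":[0,0,0],"claw":0},{"travel":[0,0,0],"turn":[0,0,0],"claw":0}]'
python3 -c "
from h import *
print(sash(.108));plan2([-.10,0,.207],.7,-np.pi)"
```

```text
time: 11.47
eef_pos: [0.5864, -0.034, 0.2073]
tcp_rot: [-0.192, 2.559, 0.077]
force: [-14.0, -0.1, 1.3]
grip_width: 0.001
gripper_force: 3.4
[0.1111 0.1028]
t 11.57 tcp [ 0.5865 -0.0341  0.2072] cab [-0.0328  0.0006] F [-13.2   0.8   0.3] grip 0.0005958973870200776
 goal w [ 0.5203 -0.0456  0.207 ] travel mm [ 56.4  -1.3 -36.5]
 unit cab axes in tool: x [-0.838  0.009  0.546] y [0.016 1.    0.007] z [-0.546  0.014 -0.838]
 turn [ 0.006 -0.123 -0.016] q [-0.15  0.13  0.22  2.21 -0.58  0.29  2.29]
```

```bash
python3 -m pendant '[{"travel":[4.2,0,-2.7],"turn":[0,0,0],"claw":0},{"travel":[4.2,0,-2.7],"turn":[0,0,0],"claw":0},{"travel":[4.2,0,-2.7],"turn":[0,0,0],"claw":0},{"travel":[4.2,0,-2.7],"turn":[0,0,0],"claw":0},{"travel":[16.8,0,-10.9],"turn":[0,0,0],"claw":0},{"travel":[16.8,0,-10.9],"turn":[0,0,0],"claw":0},{"travel":[16.8,-20,-10.9],"turn":[0,0,0],"claw":0},{"travel":[16.8,-20,-10.9],"turn":[0,0,0],"claw":0},{"travel":[0,-40,0],"turn":[0,0,0],"claw":0},{"travel":[0,-40,0],"turn":[0,0,0],"claw":0}]'
python3 - <<'E'
from h import *
cab=np.load("cab.npy")
print(sash(.108,True));plan2([-.2,0,.207],.7,-np.pi)
ims=[];
C={}
for n,w in(("scene",(190,80,310,200)),("top",(190,110,310,230))):
    c=C[n]=eyes.get_image(n)
    ims.append(cv2.resize(c['image'][w[1]:w[3],w[0]:w[2],::-1],(400,400),interpolation=cv2.INTER_CUBIC))
    for k in("green","red"):
        m=colour(c["image"],k,w);print(n,k,m.sum(),cen(m).round(1) if 0<m.sum()<300 else None)
cv2.imwrite('pics/s4.png',np.hstack(ims))
E
```

```text
time: 12.4
eef_pos: [0.5041, -0.1501, 0.2076]
tcp_rot: [-0.181, 2.555, 0.059]
force: [1.3, 0.0, 0.7]
grip_width: 0.003
gripper_force: 0.0
[0.1138 0.1045]
t 12.5 tcp [ 0.5044 -0.1479  0.207 ] cab [-0.1323 -0.0983] F [ 0.  -0.4  0.3] grip 0.0010877306314608258
 goal w [ 0.4216 -0.0619  0.207 ] travel mm [ 58.7  96.9 -37.7]
 unit cab axes in tool: x [-0.836  0.021  0.548] y [ 0.021  1.    -0.006] z [-0.548  0.006 -0.837]
 turn [-0.007 -0.12  -0.021] q [ 0.16  0.06  0.23  2.29 -0.83  0.41  2.81]
scene green 23 [288.5 140.6]
scene red 46 [307.6 145.9]
top green 17 [293.2 157.8]
top red 5 [285.2 160.6]
```

View pics/s4.png

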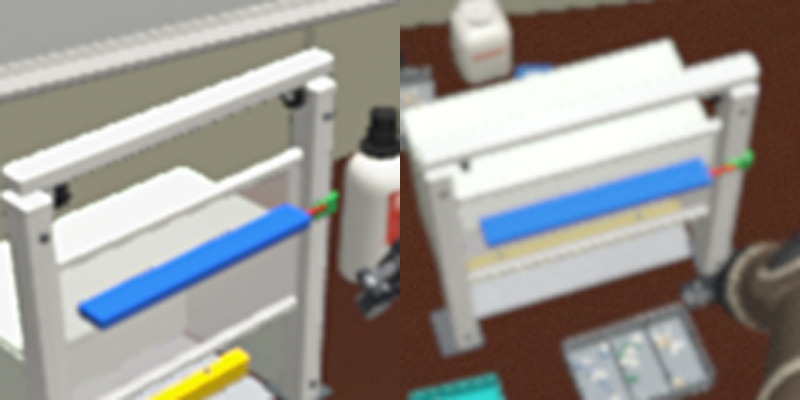

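Run:
```python
from h import *
cab=np.load("cab.npy")
W={"scene":(275,130,296,155),"top":(275,145,300,172)};C={};g={"scene":(287.4,141.1),"top":(292.2,158.1)}
r={};B={}
for n in W:
    C[n]=eyes.get_image(n);m=colour(C[n]["image"],"red",W[n]);v,u=np.nonzero(m);print(n,list(zip(u,v)));r[n]=cen(m)
    B[n]=colour(C[n]["image"],"blue",(200,100,305,215))
print("red tri",tri(C["scene"],r["scene"],C["top"],r["top"]),"green",tri(C["scene"],g["scene"],C["top"],g["top"]))
for n in W:
    for y in(-.128,-.135,-.142): print(n,y,"at mark height",proj(C[n],place(cab,np.array([[-.025,y,cab[4]]]))[0]).round(1),"+9mm",proj(C[n],place(cab,np.array([[-.025,y,cab[4]+.009]]))[0]).round(1),"meas",r[n].round(1))
def f(p):
    L=place(p,box(-.037,-.003,-.125,.125,.125+p[3],.139+p[3]))
    q=place(p,np.array([[-.018,-.158,p[4]]]))[0]
    return np.concatenate([supP(C[n],L)-sup(B[n]) for n in W]+[3*(proj(C[n],q)-g[n]) for n in W])
s=least_squares(f,[*cab[:3],.11,.244],loss="soft_l1");print(s.x.round(4),s.cost,"pointer-mark",s.x[3]+.132-s.x[4])
```

```text
scene [(np.int64(283), np.int64(143)), (np.int64(284), np.int64(143))]
top [(np.int64(285), np.int64(160)), (np.int64(286), np.int64(160)), (np.int64(284), np.int64(161)), (np.int64(285), np.int64(161)), (np.int64(286), np.int64(161))]
red tri (array([ 0.61201095, -0.16259144,  0.25269944]), np.float64(0.0028196376455603633)) green (array([ 0.62631928, -0.19094963,  0.24347657]), np.float64(0.0001341882115996502))
scene -0.128 at mark height [281.7 145.1] +9mm [281.8 142.6] meas [283.5 143. ]
scene -0.135 at mark height [283.2 144.3] +9mm [283.4 141.9] meas [283.5 143. ]
scene -0.142 at mark height [284.8 143.6] +9mm [284.9 141.1] meas [283.5 143. ]
top -0.128 at mark height [284.3 161.6] +9mm [284.5 160.2] meas [285.2 160.6]
top -0.135 at mark height [286.2 161.1] +9mm [286.4 159.7] meas [285.2 160.6]
top -0.142 at mark height [288.  160.6] +9mm [288.2 159.2] meas [285.2 160.6]
[ 0.6175 -0.0286  0.1708  0.1139  0.2444] 39.15131823156468 pointer-mark 0.0014176398602995244
```

Run:
```python
from h import *
cab=np.load("cab.npy");ims=[]
W={"scene":(276,132,296,150),"top":(278,150,300,168)}
lines={};C={}
for n,w in W.items():
    c=C[n]=eyes.get_image(n);I=c["image"].astype(float);e=np.clip(I[...,0]-np.maximum(I[...,1],I[...,2])-15,0,None)
    g=np.clip(I[...,1]-np.maximum(I[...,0],I[...,2])-15,0,None)
    sub=e[w[1]:w[3],w[0]:w[2]];gs=g[w[1]:w[3],w[0]:w[2]]
    v,u=np.mgrid[w[1]:w[3],w[0]:w[2]]
    for i in range(sub.shape[1]):
        if sub[:,i].sum()>40 or gs[:,i].sum()>60: print(n,w[0]+i,"red",round(sub[:,i].sum()),round((sub[:,i]*v[:,i]).sum()/max(sub[:,i].sum(),1),2),"green",round(gs[:,i].sum()),round((gs[:,i]*v[:,i]).sum()/max(gs[:,i].sum(),1),2))
    ims.append(cv2.resize(c["image"][w[1]:w[3],w[0]:w[2],::-1],(400,360),interpolation=cv2.INTER_NEAREST))
    for x in(-.037,-.03,-.02): print(n,x,[proj(c,place(cab,np.array([[x,y,cab[4]]]))[0]).round(2).tolist() for y in(-.128,-.145)],"px/mm",((proj(c,place(cab,np.array([[x,-.13,.244]]))[0])-proj(c,place(cab,np.array([[x,-.13,.254]]))[0]))/10).round(3))
cv2.imwrite("pics/z.png",np.hstack(ims))
```

```text
scene 282 red 49 142.49 green 0 0.0
scene 283 red 131 142.7 green 0 0.0
scene 284 red 152 142.72 green 33 141.97
scene 285 red 107 142.43 green 84 142.31
scene 286 red 88 141.94 green 108 141.36
scene 287 red 18 142.0 green 143 140.8
scene 288 red 0 0.0 green 293 140.58
scene 289 red 70 145.87 green 400 139.91
scene 290 red 203 141.94 green 322 139.25
scene 291 red 208 139.34 green 18 138.0
scene 292 red 139 136.88 green 0 0.0
scene -0.037 [[284.4, 146.49], [288.13, 144.67]] px/mm [-0.015  0.277]
scene -0.03 [[282.82, 145.66], [286.54, 143.86]] px/mm [-0.014  0.277]
scene -0.02 [[280.57, 144.5], [284.3, 142.71]] px/mm [-0.012  0.276]
top 284 red 175 160.98 green 0 0.0
top 285 red 203 160.84 green 0 0.0
top 286 red 160 160.58 green 0 0.0
top 287 red 123 160.25 green 0 0.0
top 288 red 129 160.16 green 7 158.0
top 289 red 88 160.2 green 41 157.66
top 290 red 16 160.0 green 88 157.76
top 291 red 0 0.0 green 146 158.15
top 292 red 3 167.0 green 175 158.17
top 293 red 84 165.11 green 218 157.56
top 294 red 137 164.41 green 257 156.92
top 295 red 179 162.66 green 145 156.5
top 296 red 295 159.37 green 0 0.0
top 297 red 397 158.5 green 0 0.0
top 298 red 397 158.49 green 0 0.0
top 299 red 395 158.45 green 0 0.0
top -0.037 [[285.51, 164.3], [289.95, 163.09]] px/mm [-0.025  0.155]
top -0.03 [[284.83, 162.74], [289.26, 161.54]] px/mm [-0.024  0.156]
top -0.02 [[283.85, 160.53], [288.27, 159.34]] px/mm [-0.023  0.157]
```

View pics/z.png

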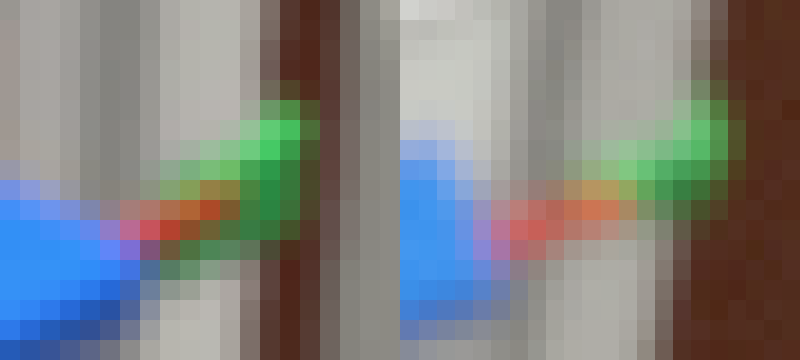

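The zoom shows the red pointer (left panel, about row 142.5, cols 283–287) across the green band (rows 138–145), probably a few mm above its middle. I can't pin the height better from pixels, so I'll touch the ledge top with the fingertip. That measures it directly and lets me trim it.

```bash
python3 -m pendant '[{"travel":[-10,20,-25],"turn":[0,0.11,0],"claw":0},{"travel":[-10,20,-25],"turn":[0,0.11,0],"claw":0},{"travel":[-8,30,-20],"turn":[0,0,0],"claw":0},{"travel":[-8,30,-20],"turn":[0,0,0],"claw":0},{"travel":[0,0,0],"turn":[0,0,0],"claw":0},{"travel":[0,0,0],"turn":[0,0,0],"claw":0}]'
python3 -c "
from h import *
plan2([-.028,0,.285],.35,-np.pi)"
```

```text
time: 13.3
eef_pos: [0.4866, -0.0557, 0.2742]
tcp_rot: [-0.231, 2.637, 0.102]
force: [-0.2, 0.5, -1.4]
grip_width: 0.002
gripper_force: 0.0
t 13.3 tcp [ 0.4866 -0.0557  0.2742] cab [-0.1348 -0.0045] F [-0.2  0.5 -1.4] grip 0.002300733870395869
 goal w [ 0.5913 -0.0339  0.285 ] travel mm [-99.    2.7  41.6]
 unit cab axes in tool: x [-0.879 -0.02   0.477] y [-0.002  0.999  0.036] z [-0.477  0.031 -0.878]
 turn [0.036 0.148 0.005] q [-0.01 -0.11  0.14  2.22 -0.29  0.58  2.09]
```

```bash
python3 -m pendant '[{"travel":[0,0,0],"turn":[0.036,0.11,0],"claw":0},{"travel":[0,0,0],"turn":[0,0,0],"claw":0}]'
python3 -c "
from h import *
plan2([-.034,0,.27],.38,-np.pi)"
```

```text
time: 13.47
eef_pos: [0.4878, -0.0578, 0.2732]
tcp_rot: [-0.223, 2.751, 0.039]
force: [0.8, 1.1, 0.4]
grip_width: -0.002
gripper_force: 0.0
t 13.47 tcp [ 0.4878 -0.0578  0.2732] cab [-0.134  -0.0067] F [0.8 1.1 0.4] grip -0.002333398316897111
 goal w [ 0.5854 -0.0349  0.27  ] travel mm [-91.6   6.9  40.3]
 unit cab axes in tool: x [-0.928  0.002  0.373] y [ 0.001  1.    -0.003] z [-0.373 -0.003 -0.928]
 turn [-0.003  0.003 -0.001] q [ 0.01 -0.07  0.07  2.14 -0.13  0.7   1.89]
```

```bash
python3 -m pendant '[{"travel":[-22.9,1.7,10.1],"turn":[0,0,0],"claw":0},{"travel":[-22.9,1.7,10.1],"turn":[0,0,0],"claw":0},{"travel":[-22.9,1.7,10.1],"turn":[0,0,0],"claw":0},{"travel":[-22.9,1.7,10.1],"turn":[0,0,0],"claw":0},{"travel":[0,0,0],"turn":[0,0,0],"claw":0},{"travel":[0,0,0],"turn":[0,0,0],"claw":0}]'
for i in 1 2 3; do python3 -m pendant '[{"travel":[0.75,0,1.85],"turn":[0,0,0],"claw":0},{"travel":[0.75,0,1.85],"turn":[0,0,0],"claw":0},{"travel":[0,0,0],"turn":[0,0,0],"claw":0}]'|grep -E "eef|^force"; done
python3 -c "
from h import *
plan2([-.034,0,.255],.38,-np.pi);print(sash(.11))"
```

```text
time: 13.97
eef_pos: [0.5842, -0.0358, 0.2678]
tcp_rot: [-0.225, 2.749, 0.045]
force: [-0.5, -0.3, -0.5]
grip_width: 0.0
gripper_force: 0.0
eef_pos: [0.5829, -0.0366, 0.265]
force: [0.6, -0.0, 0.0]
eef_pos: [0.5835, -0.0364, 0.2614]
force: [0.2, -0.6, -0.0]
eef_pos: [0.5839, -0.0363, 0.2576]
force: [-0.4, -0.4, 2.0]
t 14.72 tcp [ 0.5839 -0.0363  0.2576] cab [-0.0357 -0.0011] F [-0.4 -0.4  2. ] grip 0.0025219871553277076
 goal w [ 0.5854 -0.0349  0.255 ] travel mm [-0.6  1.1  3. ]
 unit cab axes in tool: x [-0.926  0.003  0.376] y [ 0.002  1.    -0.001] z [-0.376 -0.    -0.926]
 turn [-0.001  0.006 -0.002] q [-0.03  0.12  0.05  1.99 -0.12  0.66  1.84]
[0.1081 0.0987]
```

```bash
for i in 1 2; do python3 -m pendant '[{"travel":[0.55,0,1.3],"turn":[0,0,0],"claw":0},{"travel":[0.55,0,1.3],"turn":[0,0,0],"claw":0},{"travel":[0,0,0],"turn":[0,0,0],"claw":0},{"travel":[0,0,0],"turn":[0,0,0],"claw":0}]'|grep -E "eef|^force"; done
python3 -c "
from h import *
plan2([-.034,0,.252],.38,-np.pi);print(sash(.11))"
```

```text
eef_pos: [0.584, -0.0363, 0.2548]
force: [0.5, 0.5, 0.7]
eef_pos: [0.5839, -0.0362, 0.2519]
force: [1.0, -0.5, 1.0]
t 15.48 tcp [ 0.5839 -0.0362  0.2519] cab [-0.0357 -0.0011] F [ 1.  -0.5  1. ] grip -0.0009163292437022313
 goal w [ 0.5854 -0.0349  0.252 ] travel mm [-1.6  1.1  0.6]
 unit cab axes in tool: x [-0.927  0.002  0.376] y [ 0.002  1.    -0.001] z [-0.376 -0.    -0.927]
 turn [-0.001  0.006 -0.002] q [-0.03  0.13  0.05  1.99 -0.12  0.64  1.84]
[0.1027 0.0925]
```

```bash
python3 -m pendant '[{"travel":[-4,0,-9],"turn":[0,0,0],"claw":0},{"travel":[9,0,-13],"turn":[0,0,0],"claw":0},{"travel":[30,0,-12],"turn":[0,0,0],"claw":0},{"travel":[35,-10,-14],"turn":[0,0,0],"claw":0},{"travel":[20,-34,-8],"turn":[0,0,0],"claw":0},{"travel":[0,-40,0],"turn":[0,0,0],"claw":0},{"travel":[0,-40,0],"turn":[0,0,0],"claw":0},{"travel":[0,0,0],"turn":[0,0,0],"claw":0}]'
python3 - <<'E'
from h import *
cab=np.load("cab.npy");ims=[]
W={"scene":(276,132,296,150),"top":(278,150,300,168)}
plan2([-.19,0,.2],.38,-np.pi)
for n,w in W.items():
    c=eyes.get_image(n);I=c["image"].astype(float);e=np.clip(I[...,0]-np.maximum(I[...,1],I[...,2])-15,0,None)
    v=np.arange(w[1],w[3])
    for i in range(280,289):
        x=e[w[1]:w[3],i]
        if x.sum()>60: print(n,i,round((x*v).sum()/x.sum(),2),end="; ")
    ims.append(cv2.resize(c["image"][w[1]:w[3],w[0]:w[2],::-1],(400,360),interpolation=cv2.INTER_NEAREST))
cv2.imwrite("pics/z2.png",np.hstack(ims));print(sash(.11,True))
E
```

```text
time: 16.25
eef_pos: [0.501, -0.1831, 0.2719]
tcp_rot: [-0.211, 2.745, 0.036]
force: [0.6, -0.5, 0.8]
grip_width: -0.003
gripper_force: 0.0
t 16.25 tcp [ 0.501  -0.1831  0.2719] cab [-0.1414 -0.1325] F [ 0.6 -0.5  0.8] grip -0.0026936574731104943
 goal w [ 0.4315 -0.0602  0.2   ] travel mm [ 73.3 132.3  47.1]
 unit cab axes in tool: x [-0.925  0.01   0.379] y [ 0.008  1.    -0.008] z [-0.379 -0.004 -0.925]
 turn [-0.008  0.009 -0.008] q [ 0.14  0.03  0.25  2.05 -0.3   0.74  2.31]
scene 282 145.12; scene 283 145.17; scene 284 144.98; scene 285 144.7; scene 286 144.35; scene 287 144.26; top 283 162.42; top 284 162.45; top 285 162.1; top 286 161.9; top 287 161.78; top 288 161.53; [0.1051 0.0941]
```

View pics/z2.png

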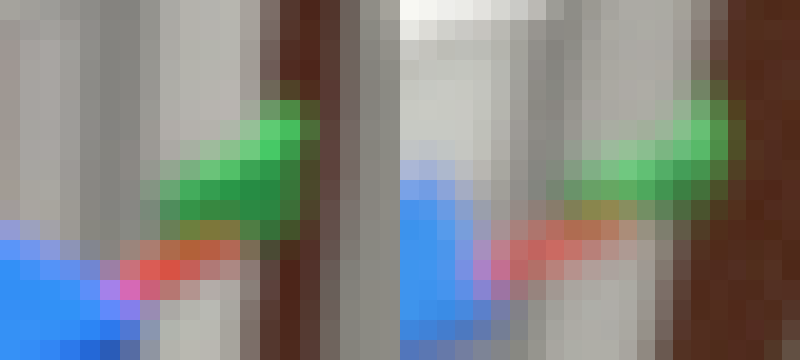

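Now the red (left panel, about row 145; right panel, about row 162) lies across the lower middle of the green. Corrected for parallax it is 0 to −3.5 mm from the middle, which agrees with the touch, so it is in the mark. Next is the tray: refit it and check which tilts the arm can reach.

Run:
```python
from ik import *
t,c,k=fit_tray();print("tray",t.round(4),round(c,1),k,"cab",incab(t,cab).round(4),(t[2]-cab[2]).round(3))
q0=np.array([0,.4,0,2,-.15,.4,1.9])
for x in(-.21,-.13,-.046):
    for tilt in(0,.1,.2,.3,.4):
        q,e=ik(*goal([x,-.017,.01],tilt,0,np.pi),q0,.0005);print(x,tilt,round(e,4),q.round(2))
```

```text
tray [ 0.5074 -0.0639  0.2166] 17.3 ['scene', 'top'] cab [-0.1157 -0.0159] 0.054
-0.21 0 0.0 [ 0.07  0.56  0.08  2.14 -0.1   0.45  1.97]
-0.21 0.1 0.0 [ 0.16  0.54  0.01  2.23 -0.16  0.29  2.07]
-0.21 0.2 0.0 [ 0.05  0.54  0.07  2.28 -0.67  0.16  2.51]
-0.21 0.3 0.0156 [ 0.05  0.53  0.07  2.29 -1.    0.16  2.83]
-0.21 0.4 0.0409 [ 0.23  0.5  -0.05  2.29 -0.93  0.16  2.83]
-0.13 0 0.0 [ 0.02  0.61  0.08  1.98 -0.08  0.55  1.9 ]
-0.13 0.1 0.0 [ 0.08  0.59  0.04  2.07 -0.14  0.39  1.97]
-0.13 0.2 0.0 [ 0.18  0.58 -0.05  2.15 -0.19  0.22  2.07]
-0.13 0.3 0.0015 [-0.07  0.59  0.12  2.18 -1.    0.16  2.74]
-0.13 0.4 0.0255 [ 0.11  0.57 -0.01  2.18 -1.    0.16  2.83]
-0.046 0 0.0 [-0.02  0.68  0.07  1.8  -0.08  0.66  1.84]
-0.046 0.1 0.0 [ 0.02  0.65  0.05  1.9  -0.12  0.5   1.9 ]
-0.046 0.2 0.0 [ 0.08  0.63 -0.    1.99 -0.17  0.33  1.97]
-0.046 0.3 0.0 [ 0.17  0.63 -0.09  2.07 -0.26  0.16  2.1 ]
-0.046 0.4 0.0112 [-0.04  0.63  0.07  2.07 -1.    0.16  2.73]
```

```bash
python3 -m pendant '[{"travel":[20,39,0],"turn":[0,0.1,0],"claw":60},{"travel":[20,39,0],"turn":[0,0.1,0],"claw":60},{"travel":[20,39,0],"turn":[0,0.1,0],"claw":60},{"travel":[0,0,0],"turn":[0,0,0],"claw":60},{"travel":[0,0,0],"turn":[0,0,0],"claw":60}]'
python3 -c "
from h import *
plan2([-.208,-.016,.06],.08,-np.pi)"
```

```text
time: 17.07
eef_pos: [0.43, -0.0727, 0.2542]
tcp_rot: [-0.254, 3.042, 0.012]
force: [0.6, -0.5, -0.2]
grip_width: 0.697
gripper_force: 0.0
t 17.07 tcp [ 0.43   -0.0727  0.2542] cab [-0.1935 -0.0121] F [ 0.6 -0.5 -0.2] grip 0.6970286431310238
 goal w [ 0.4163 -0.079   0.06  ] travel mm [ 31.7  -3.9 192.2]
 unit cab axes in tool: x [-0.996 -0.004  0.089] y [-0.003  1.     0.001] z [-0.089  0.    -0.996]
 turn [0.001 0.009 0.003] q [-0.02  0.    0.1   2.06 -0.03  0.99  1.83]
```

```bash
python3 -m pendant '[{"travel":[6.4,-0.8,38.4],"turn":[0,0,0],"claw":60},{"travel":[6.4,-0.8,38.4],"turn":[0,0,0],"claw":60},{"travel":[6.4,-0.8,38.4],"turn":[0,0,0],"claw":60},{"travel":[6.4,-0.8,38.4],"turn":[0,0,0],"claw":60},{"travel":[6.4,-0.8,38.4],"turn":[0,0,0],"claw":60},{"travel":[2.2,0,25],"turn":[0,0,0],"claw":60},{"travel":[2.2,0,25],"turn":[0,0,0],"claw":60},{"travel":[0,0,0],"turn":[0,0,0],"claw":60}]'
python3 -c "
from h import *
plan2([-.15,-.016,.010],.1,-np.pi)"
```

```text
time: 17.73
eef_pos: [0.4134, -0.0822, 0.0063]
tcp_rot: [-0.244, 3.049, 0.012]
force: [-1.7, -0.8, 0.8]
grip_width: 0.704
gripper_force: 0.0
t 17.73 tcp [ 0.4134 -0.0822  0.0063] cab [-0.2114 -0.0187] F [-1.7 -0.8  0.8] grip 0.7041959341890978
 goal w [ 0.4735 -0.0695  0.01  ] travel mm [-61.5   2.9   1.4]
 unit cab axes in tool: x [-0.997  0.003  0.083] y [0.003 1.    0.001] z [-0.083  0.001 -0.997]
 turn [ 0.001 -0.017 -0.003] q [ 0.05  0.42  0.06  2.33 -0.15  0.32  1.97]
```

```bash
python3 -m pendant '[{"travel":[-7.97,0.3,0.68],"turn":[0,0,0],"claw":60},{"travel":[-7.97,0.3,0.6],"turn":[0,0,0],"claw":60},{"travel":[-7.97,0.3,0.6],"turn":[0,0,0],"claw":60},{"travel":[-7.97,0.3,0.6],"turn":[0,-0.01,0],"claw":60},{"travel":[-7.97,0.3,0.7],"turn":[0,-0.01,0],"claw":60},{"travel":[-7.97,0,0.8],"turn":[0,-0.01,0],"claw":60},{"travel":[-7.97,0,0.9],"turn":[0,-0.01,0],"claw":60},{"travel":[-7.97,0,1],"turn":[0,-0.01,0],"claw":60},{"travel":[-7.97,0,1.05],"turn":[0,-0.01,0],"claw":60},{"travel":[-7.97,0,1.1],"turn":[0,-0.01,0],"claw":60}]'
python3 -c "
from h import *
plan2([-.046,-.016,.008],.25,-np.pi)
cab=np.load('cab.npy');t,c,k=fit_tray();print('tray',round(c,1),k,incab(t,cab).round(4),(t[2]-cab[2]).round(3))"
```

```text
time: 18.57
eef_pos: [0.4955, -0.0671, 0.0106]
tcp_rot: [-0.239, 2.972, 0.02]
force: [-0.2, -0.4, -0.2]
grip_width: 0.704
gripper_force: 0.4
t 18.57 tcp [ 0.4955 -0.0671  0.0106] cab [-0.128  -0.0172] F [-0.2 -0.4 -0.2] grip 0.7040287849414761
 goal w [ 0.5762 -0.0527  0.008 ] travel mm [-80.5   1.4  15.7]
 unit cab axes in tool: x [-0.987  0.002  0.159] y [ 0.002  1.    -0.   ] z [-0.159  0.    -0.987]
 turn [-0.    -0.09  -0.002] q [ 0.03  0.47  0.04  2.21 -0.17  0.31  1.95]
tray 11.9 ['scene'] [-0.0666 -0.0173] 0.014
```

```bash
python3 -m pendant '[{"travel":[-7.9,0,1.5],"turn":[0,-0.011,0],"claw":60},{"travel":[-7.9,0,1.6],"turn":[0,-0.011,0],"claw":60},{"travel":[-7.9,0,1.7],"turn":[0,-0.011,0],"claw":60},{"travel":[-7.8,0,1.7],"turn":[0,-0.011,0],"claw":60},{"travel":[-7.8,0,1.8],"turn":[0,-0.011,0],"claw":60},{"travel":[-7.8,0,1.9],"turn":[0,-0.011,0],"claw":60},{"travel":[-7.8,0,2],"turn":[0,-0.011,0],"claw":60},{"travel":[-5.8,0,1.4],"turn":[0,-0.011,0],"claw":60},{"travel":[0,0,0],"turn":[0,0,0],"claw":60}]'
python3 -c "
from h import *
plan2([-.046,-.016,.008],.25,-np.pi)
cab=np.load('cab.npy');t,c,k=fit_tray(x0=(.6,-.05,.16));print('tray',round(c,1),k,incab(t,cab).round(4),(t[2]-cab[2]).round(3),sash(.105))"
```

```text
time: 19.52
eef_pos: [0.5574, -0.057, 0.0092]
tcp_rot: [-0.233, 2.884, 0.029]
force: [0.5, 0.6, -0.7]
grip_width: 0.704
gripper_force: 0.0
t 19.52 tcp [ 0.5574 -0.057   0.0092] cab [-0.0652 -0.0173] F [ 0.5  0.6 -0.7] grip 0.7038165038514415
 goal w [ 0.5762 -0.0527  0.008 ] travel mm [-18.3   1.3   5.9]
 unit cab axes in tool: x [-0.969  0.002  0.246] y [ 0.002  1.    -0.   ] z [-0.246  0.    -0.969]
 turn [-0.    -0.001 -0.002] q [ 0.05  0.51 -0.01  2.14 -0.2   0.25  1.96]
tray 230.7 ['scene', 'top'] [ 0.001  -0.0131] 0.227 [0.1027 0.0967]
```

```bash
python3 -m pendant '[{"travel":[-2.9,0,0.75],"turn":[0,0,0],"claw":60},{"travel":[-2.9,0,0.75],"turn":[0,0,0],"claw":60},{"travel":[-2.9,0,0.75],"turn":[0,0,0],"claw":60},{"travel":[-2.9,0,0.75],"turn":[0,0,0],"claw":60},{"travel":[-2.9,0,0.75],"turn":[0,0,0],"claw":60},{"travel":[0,0,0],"turn":[0,0,0],"claw":60}]' | grep -E "eef|^force"
for i in 1 2 3; do python3 -m pendant '[{"travel":[-1.45,0,0.37],"turn":[0,0,0],"claw":60},{"travel":[-1.45,0,0.37],"turn":[0,0,0],"claw":60},{"travel":[0,0,0],"turn":[0,0,0],"claw":60}]'| grep -E "eef|^force"; done
python3 -c "
from h import *
plan2([-.046,-.016,.008],.25,-np.pi)"
```

```text
eef_pos: [0.571, -0.055, 0.0089]
force: [-0.6, -0.9, 1.2]
eef_pos: [0.5714, -0.0548, 0.0083]
force: [-8.2, -1.5, 5.7]
eef_pos: [0.5718, -0.0548, 0.0075]
force: [-16.8, -4.7, 10.8]
eef_pos: [0.5721, -0.0547, 0.0066]
force: [-22.7, -5.4, 13.7]
t 21.07 tcp [ 0.5721 -0.0547  0.0066] cab [-0.0504 -0.0174] F [-22.7  -5.4  13.7] grip 0.7029419609545748
 goal w [ 0.5762 -0.0527  0.008 ] travel mm [-4.6  1.4 -0.4]
 unit cab axes in tool: x [-0.973  0.002  0.231] y [0.003 1.    0.002] z [-0.231  0.002 -0.973]
 turn [ 0.002 -0.017 -0.003] q [ 0.03  0.54  0.01  2.09 -0.19  0.29  1.95]
```

```bash
python3 -m pendant '[{"travel":[6,0,-1.5],"turn":[0,0,0],"claw":60},{"travel":[15,0,-4],"turn":[0,0,0],"claw":60},{"travel":[35,0,-9],"turn":[0,0,0],"claw":60},{"travel":[38,0,-9],"turn":[0,0.05,0],"claw":60},{"travel":[20,-20,-28],"turn":[0,0.05,0],"claw":60},{"travel":[0,-25,-30],"turn":[0,0,0],"claw":60},{"travel":[0,-30,-25],"turn":[0,0,0],"claw":60},{"travel":[0,-30,-25],"turn":[0,0,0],"claw":60},{"travel":[0,-30,-25],"turn":[0,0,0],"claw":60},{"travel":[0,0,0],"turn":[0,0,0],"claw":60}]'| grep -E "eef|^force"
python3 - <<'E'
from h import *
cab=np.load('cab.npy');ims=[]
for n in("scene","top"):
    t,c,k=fit_tray((n,),x0=(.63,-.045,.16));print(n,'tray',round(c,1),k,incab(t,cab).round(4),(t[2]-cab[2]).round(3))
for n,w in(("scene",(200,110,300,260)),("top",(200,140,300,240))):
    c=eyes.get_image(n);im=cv2.resize(c["image"][w[1]:w[3],w[0]:w[2],::-1],None,fx=4,fy=4,interpolation=cv2.INTER_CUBIC)
    o=np.zeros((600,400,3),np.uint8);o[:im.shape[0]]=im;ims.append(o)
cv2.imwrite("pics/f.png",np.hstack(ims));print(sash(.105,True),sash(.105))
E
```

```text
eef_pos: [0.4687, -0.2164, 0.1417]
force: [0.8, -1.4, 0.1]
scene tray 4.8 ['scene'] [ 0.0073 -0.019 ] 0.022
top tray 26.3 ['top'] [ 0.0019 -0.019 ] -0.008
[0.1051 0.0942] [0.1027 0.0967]
```

View pics/f.png

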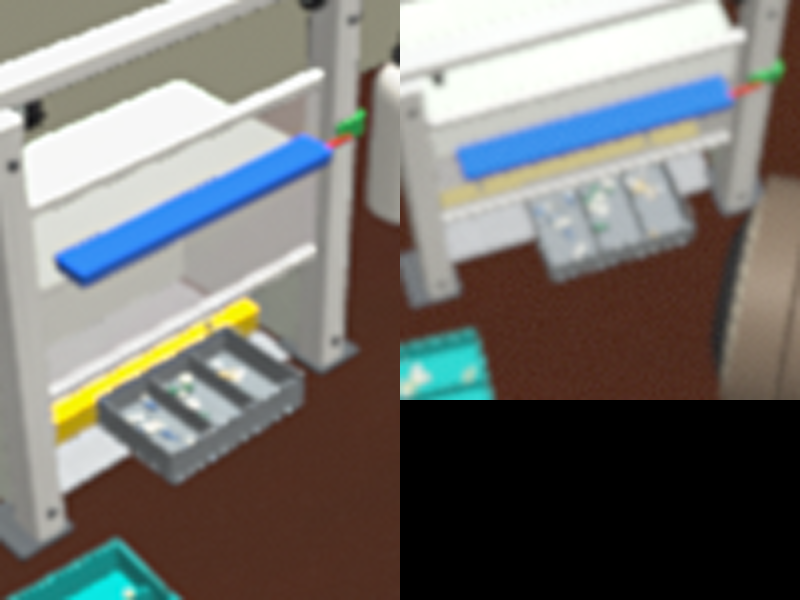

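The tray (left panel corners about (100,402), (225,330), (303,375), (175,480)) sits flush along the yellow bar, and the pointer is still at the green. I'll check numerically that the tray's rear edge lies on the bar's line.

Run:
```python
from h import *
cab=np.load("cab.npy");c=eyes.get_image("scene")
for nm,u,v,z in(("RL",100,402,.034),("RR",225,330,.034),("FR",303,376,.034),("FL",177,456,.034),("FLbot",177,481,0),("FRbot",302,402,0)):
    X=atz(c,u/4+199.5,v/4+109.5,z);print(nm,incab(X,cab).round(4))
h=cv2.cvtColor(c["image"],cv2.COLOR_RGB2HSV).astype(int);y=(abs(h[...,0]-26)<6)&(h[...,1]>170)
for u in range(214,226,2):
    r=[v for v in np.nonzero(y[:,u])[0] if 150<v<240]
    if r:
        V=c["image"][min(r):max(r)+1,u].astype(int).sum(1)
        print(u,min(r),max(r),V.tolist(),"x if foot",incab(atz(c,u,max(r)+.5,0),cab).round(3),"x of back top",incab(atz(c,u,min(r)-.5,.03),cab).round(3),"pred front-top/foot rows",[proj(c,place(cab,np.array([[.065,incab(atz(c,u,max(r)+.5,0),cab)[1],zz]]))[0]).round(1).tolist() for zz in(.03,0)])
```

```text
RL [0.0495 0.0592]
RR [ 0.0524 -0.0855]
FR [-0.0415 -0.0915]
FL [-0.0453  0.0548]
FLbot [-0.0397  0.0511]
FRbot [-0.0378 -0.0953]
214 212 215 [530, 542, 547, 525] x if foot [0.084 0.081] x of back top [0.071 0.087] pred front-top/foot rows [[216.6, 211.5], [217.3, 218.2]]
216 211 218 [493, 497, 503, 473, 377, 348, 342, 358] x if foot [0.067 0.085] x of back top [0.071 0.079] pred front-top/foot rows [[215.6, 212.1], [216.3, 218.7]]
218 209 217 [547, 493, 499, 503, 469, 375, 348, 346, 366] x if foot [0.066 0.077] x of back top [0.075 0.068] pred front-top/foot rows [[217.6, 211.0], [218.2, 217.7]]
220 208 216 [537, 493, 502, 499, 433, 357, 346, 341, 386] x if foot [0.066 0.069] x of back top [0.074 0.06 ] pred front-top/foot rows [[219.5, 209.9], [220.1, 216.6]]
222 207 215 [529, 494, 497, 493, 431, 364, 351, 352, 384] x if foot [0.065 0.061] x of back top [0.074 0.051] pred front-top/foot rows [[221.5, 208.9], [222.0, 215.5]]
224 206 207 [533, 539] x if foot [0.094 0.029] x of back top [0.073 0.043] pred front-top/foot rows [[228.7, 204.9], [229.2, 211.5]]
```

Run:
```python
from h import *
cab=np.load("cab.npy");c=eyes.get_image("scene");t=eyes.get_image("top")
for u in(222,230,236,242,248):
    y=incab(atz(c,u,205-(u-230)*.5,.03),cab)[1]
    P=lambda x,z:[round(float(proj(c,place(cab,np.array([[x,yy,z]]))[0])[1]),1) for yy in[y]]
    r0=int(212-(u-222)*.5)-8
    print(u,"rows from",r0,[tuple(int(q) for q in p) for p in c["image"][r0:r0+12,u]])
def row(x,z,u):  # row where line (x,.,z) crosses column u
    a=[proj(c,place(cab,np.array([[x,yy,z]]))[0]) for yy in(-.12,.12)]
    return round(float(a[0][1]+(u-a[0][0])/(a[1][0]-a[0][0])*(a[1][1]-a[0][1])),2)
for u in(222,230,236,242,248): print(u,"bar foot",row(.065,0,u),"front-top",row(.065,.03,u),"tray rim outer if home",row(.065,.034,u),"inner",row(.063,.034,u), "rim if 6mm short",row(.059,.034,u))
```

```text
222 rows from 204 [(193, 190, 184), (220, 210, 166), (248, 237, 118), (249, 245, 36), (248, 246, 0), (250, 247, 0), (253, 240, 0), (227, 195, 11), (186, 158, 18), (181, 155, 19), (181, 155, 16), (181, 155, 45)]
230 rows from 200 [(198, 190, 177), (238, 222, 150), (250, 244, 65), (250, 247, 0), (254, 245, 75), (235, 213, 119), (141, 134, 115), (103, 108, 115), (107, 111, 115), (108, 112, 113), (107, 110, 111), (115, 119, 121)]
236 rows from 197 [(194, 184, 163), (237, 219, 115), (250, 244, 51), (251, 247, 32), (254, 239, 78), (214, 188, 103), (127, 124, 113), (99, 104, 110), (98, 101, 104), (97, 100, 102), (103, 107, 107), (141, 142, 137)]
242 rows from 194 [(225, 214, 170), (249, 240, 119), (249, 246, 39), (251, 247, 51), (255, 242, 113), (196, 180, 137), (114, 117, 121), (104, 108, 113), (108, 110, 113), (108, 111, 112), (114, 119, 121), (138, 148, 149)]
248 rows from 191 [(240, 226, 148), (250, 245, 65), (250, 247, 8), (254, 246, 80), (235, 215, 123), (140, 135, 125), (107, 113, 121), (114, 120, 122), (102, 105, 107), (86, 88, 89), (79, 82, 83), (83, 86, 87)]
222 bar foot 215.51 front-top 208.58 tray rim outer if home 207.64 inner 208.12 rim if 6mm short 209.08
230 bar foot 211.01 front-top 204.19 tray rim outer if home 203.27 inner 203.74 rim if 6mm short 204.68
236 bar foot 207.64 front-top 200.9 tray rim outer if home 199.98 inner 200.45 rim if 6mm short 201.38
242 bar foot 204.26 front-top 197.6 tray rim outer if home 196.7 inner 197.16 rim if 6mm short 198.08
248 bar foot 200.89 front-top 194.31 tray rim outer if home 193.42 inner 193.87 rim if 6mm short 194.78
```

The bar's top face and front-edge line show that the tray rim covers the front edge by about 1 px at both ends, exactly as it should when home and square. The sash hasn't moved and the arm is clear.

```bash
python3 -c "
from workcell import bot
print(bot.get_state()['time'],bot.sign_off())"
```

```text
the job is handed in; nothing more can be done
22.55 None
```

I handed the job in at 22.6 s; the judge's verdict was not shown. By my measurements the sash pointer is in the green mark, about 0 to 3.5 mm below its middle, and the tray is square and fully home against the yellow bar.

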